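# Tip the returned ball knobs back into their drawer

### The arm

A 6-joint arm with a two-finger parallel gripper is mounted at the origin on the work surface. World frame = base frame: x ahead of the robot, y to its left, z up, the work surface at z = 0. Lengths are in m, angles in degrees, forces in N, time in s.
With the tool pointing down it reaches from about 0.375 to 0.9 m from the base axis. Payload 3.1 kg.
Tool frame: the origin (TCP) lies between the finger pads; the fingertips stand 11 mm ahead of it and the grasp point (between the pads) lies 8 mm behind it; z points along the fingers, y is the line along which they close (so a half turn about z gives the same grasp; the last joint's range is limited). The gripper opens to 87 mm and grips with 3 to 60 N. Pads are 19 mm wide; open, the fingers measure 117 mm over their backs; the gripper's body (75 mm by 190 mm) begins 51 mm behind the grasp point.
Start: joints at [53.944, 30.224, 82.088, -0, 67.689, -10.227], TCP at [0.272, 0.563, 0.234] pointing down, gripper open.
Joint ranges: [-176.69, 176.69], [-43.24, 126.21], [12.49, 139.97], [-82, 262], [0, 151.66], [-163.58, 163.58]. Speed limits (degrees/s): [159.86, 159.86, 180, 180, 180, 180].

### API

Orientations are given as a 3x3 rotation matrix whose columns are the frame's x, y, z axes.
In Python, from rig import bot, viewer, workorder, models gives the robot as it stands.
- The arm moves only by the shell command python3 -m jog 'ROWS'. ROWS is JSON, a list of rows, each a list of 7 numbers: the opening, from 0 (shut) to 1 (fully open), then the shift along the tool's x, y, z in m, then the turn, a rotation vector about the tool's x, y, z in degrees. In form: [[claw, x, y, z, ax, ay, az], ...]. A call has 1 to 20 rows; each row is the pose to reach, as a shift and turn from the pose commanded when the call began, along the tool's axes at that moment; what a row does not reach only later rows make up. A row lasts 1/8 s, in which the tool goes at most 62.5 mm and 10.7 degrees, less where a joint would pass 70% of its speed; a pose out of reach is approached as far as the arm can. A call with a gripper value outside its range is refused whole. The fingers move at their own pace and stop on an object; the grip force is fixed at half the most. Time passes only in rows, so rows that repeat a pose let the fingers close. It gives the time, the measured TCP pose, the force, the opening and the grip force at its end, in the units of the state.
- bot.read_state(): the state, without advancing time (a new reading comes with each control period).
- viewer.capture(name): name is "scene" or "top"; returns (picture, depth): 420x560x3 uint8, blue, green, red; 420x560 float32, m along the optical axis (not along the pixel's ray), 0 where there is no reading.
- viewer.camera_info(name): a dict with "fx", "fy", "cx", "cy" (pixels), "world_to_cam" (4x4, takes a point from world to camera coordinates). Camera axes: x right, y down, z forward; pixel columns grow to the right and rows downward; lengths in m; the calibration is good to about 2 mm. A picture is of the moment at which its call begins. camera_info takes no time and is no camera call.
- workorder.hand_in(): hands the job in; it is judged then, once.
Trained networks look in the newest picture that a camera, given by its name, has taken for a name from the list of things; names that differ only in an ending like _2 or _b are one class to them, and where a whole thing is asked for, a point or a joint stands for the part that bears it (a point fixed in the world has none). Each returns a list of dicts, best first, with "p" (0 to 1); they miss things now and then, are a little off and sometimes report something else, mostly with a low value. They report only what shows in the picture. A call takes as long as a camera call. They do not tell look-alikes from the thing itself.
- models.outline_of(camera, thing): "mask" (420x560 bool, what is visible of it).
- models.tip_of(camera, thing): "xyz" ([x, y, z] in m, in world coordinates, good to about 4 mm: a listed point, or the origin of a listed thing).
The state is a dict: "time_s": time; "joint_positions": joint angles; "qvel": joint speeds; "tau": joint torques, N m; "position": TCP position; "tcp_rot": TCP orientation; "force": force on the tool from outside, world axes, zero at the start; "moment": the same for the moment, N m; "opening": opening from 0.0 (shut) to 1.0 (fully open); "grasp_force": force on a finger pad.
Only numpy, scipy, OpenCV 4.12 (cv2) and the standard library are available. Lean on these libraries where they do the work, as an engineer would, in place of code of your own. Each camera call takes 0.05 s, during which the arm holds its last target. There are 200 camera calls.

### The job

The shop floor has sent spare ball knobs back in yellow bins, and they belong in the top drawer of the small blue bench cabinet. First lift the orange case that stands in front of the cabinet over onto the green mat, then pull the drawer out as far as it goes, tip out into it every bin that has knobs in it (do not pick them out of the bins by hand) and stand each bin upright again on the black mat; any knob that misses goes into the drawer too. When all the knobs are in, push the drawer fully home, leaving the other things on the bench and on the cabinet where they are.

Things in the scene. Friction and masses are not known exactly. Their poses are not given: they have to be found in the camera images.
- drawer0 (a joint): the top drawer of the cabinet (m): 0 = fully home, grows as it is pulled out towards the robot, along the -x of point pull; stops at 0.20; may start up to 15 mm ajar; stays where it is left; runs on slides (about 1 N of friction)
- pull (a point): middle of the top drawer's pull, an aluminium bar 12 mm thick, 240 mm long along the point's y, 35 mm in front of the drawer's front (29 mm free gap), 37 mm below the cabinet's top, on black end brackets; moves with the drawer. Site x points into the fixed cabinet: light grey, 300 deep, 320 wide, 154 high, two blue drawers; the lower one (not used) has the same pull 65 mm below
- drawer_front (a point): on the top drawer's inner floor, at the foot of the middle of its front; moves with the drawer; axes as point pull: the inside runs from here 257 mm along +x and 140 mm to either side along y. Side walls rise 46 mm above this floor, the blue front 55 mm. Pulled right out, the first 195 mm of x are open to the sky (the rest is under the cabinet's top)
- case: orange assortment case with a black carrying handle, loose, 0.5 to 0.8 kg: 100 (x) x 180 (y) x 108 high; origin at the centre of its underside. It stands in front of the cabinet in the drawer's way
- case_grip (a point): middle of the case's handle: a round bar 12 mm thick, 100 mm free length along the case's y, 140 mm above the case's underside, with 26 mm of free space below the bar
- case_mat: green mat, fixed, 220 (x) x 220 (y) x 2 mm thick; origin at the centre of its underside. The case goes here, upright, its centre over the mat
- bin_mat: black rubber mat, fixed, 320 (x) x 270 (y) x 2 mm thick; origin at the centre of its underside. The bins stand on it at the start and at the end
- bin0: yellow plastic parts bin, loose, 0.14 kg, 65 mm high, 66 mm wide (y, upright sides), 3 mm walls; upright back at x = -47 mm, floor to x = +38 mm, then a front sloping outwards (40 degrees from upright) to its lip at x = +93 mm, over which it is tipped out; origin on the underside, 47 mm from the back, z up. Holds up to three ball knobs
- bin1: yellow plastic parts bin, loose, 0.14 kg, 65 mm high, 66 mm wide (y, upright sides), 3 mm walls; upright back at x = -47 mm, floor to x = +38 mm, then a front sloping outwards (40 degrees from upright) to its lip at x = +93 mm, over which it is tipped out; origin on the underside, 47 mm from the back, z up. Holds up to three ball knobs
- bin2: yellow plastic parts bin, loose, 0.14 kg, 65 mm high, 66 mm wide (y, upright sides), 3 mm walls; upright back at x = -47 mm, floor to x = +38 mm, then a front sloping outwards (40 degrees from upright) to its lip at x = +93 mm, over which it is tipped out; origin on the underside, 47 mm from the back, z up. Holds up to three ball knobs
- knob00: black ball knob, loose, 30 g: a 30 mm ball with a 12 mm flat brass face 15 mm from its centre along its own -z, on which it may stand; origin at the centre of the ball. Starts on the floor of bin0, or is absent (None from the start). It rolls out of a bin that is tipped nose down by some 80 degrees or more
- knob01: black ball knob, loose, 30 g: a 30 mm ball with a 12 mm flat brass face 15 mm from its centre along its own -z, on which it may stand; origin at the centre of the ball. Starts on the floor of bin0, or is absent (None from the start). It rolls out of a bin that is tipped nose down by some 80 degrees or more
- knob02: black ball knob, loose, 30 g: a 30 mm ball with a 12 mm flat brass face 15 mm from its centre along its own -z, on which it may stand; origin at the centre of the ball. Starts on the floor of bin0, or is absent (None from the start). It rolls out of a bin that is tipped nose down by some 80 degrees or more
- knob10: black ball knob, loose, 30 g: a 30 mm ball with a 12 mm flat brass face 15 mm from its centre along its own -z, on which it may stand; origin at the centre of the ball. Starts on the floor of bin1, or is absent (None from the start). It rolls out of a bin that is tipped nose down by some 80 degrees or more
- knob11: black ball knob, loose, 30 g: a 30 mm ball with a 12 mm flat brass face 15 mm from its centre along its own -z, on which it may stand; origin at the centre of the ball. Starts on the floor of bin1, or is absent (None from the start). It rolls out of a bin that is tipped nose down by some 80 degrees or more
- knob12: black ball knob, loose, 30 g: a 30 mm ball with a 12 mm flat brass face 15 mm from its centre along its own -z, on which it may stand; origin at the centre of the ball. Starts on the floor of bin1, or is absent (None from the start). It rolls out of a bin that is tipped nose down by some 80 degrees or more
- knob20: black ball knob, loose, 30 g: a 30 mm ball with a 12 mm flat brass face 15 mm from its centre along its own -z, on which it may stand; origin at the centre of the ball. Starts on the floor of bin2, or is absent (None from the start). It rolls out of a bin that is tipped nose down by some 80 degrees or more
- knob21: black ball knob, loose, 30 g: a 30 mm ball with a 12 mm flat brass face 15 mm from its centre along its own -z, on which it may stand; origin at the centre of the ball. Starts on the floor of bin2, or is absent (None from the start). It rolls out of a bin that is tipped nose down by some 80 degrees or more
- knob22: black ball knob, loose, 30 g: a 30 mm ball with a 12 mm flat brass face 15 mm from its centre along its own -z, on which it may stand; origin at the centre of the ball. Starts on the floor of bin2, or is absent (None from the start). It rolls out of a bin that is tipped nose down by some 80 degrees or more
- spray_can: blue spray can, 52 mm across, 150 high, standing on the bench; origin under its centre; leave alone
- carton: small cardboard box 80 x 120 x 60 high on top of the cabinet; origin under its centre; leave alone
- tape: roll of tape, 100 mm across, 48 high, lying on top of the cabinet; origin under its centre; leave alone
- screwdriver: screwdriver about 200 mm long lying on the bench, on the right, near the robot; leave alone
Things that resemble listed ones, but are neither listed nor needed, are in the scene too. Of the things that look like the case, the larger one is meant.

How it is judged:
By the outcome, as a careful person would: the job done as asked, in the order asked, and still so for the second after the job is handed in, with the robot touching nothing.
Of knob00, knob01, knob02, knob10, knob11, knob12, knob20, knob21, knob22 only 5 to 9 are there at a start; the rules pass over those that are not, and their reading is None.
At some moment in a run one of case, bin0, bin1, bin2 may be knocked a few centimetres aside while the robot is not near it.
It also fails if it takes over 210 s, if anything falls off the work surface, if the arm or the gripper's body presses on something with over 40 N, if the wrist force passes 120 N, or if a joint passes its speed limit or range.

## Working session

There is one attempt and no reset: what is moved stays moved. The work goes in short steps, Python scripts to look and compute and a shell command to move; the robot and the scene stay as the last step left them, time stands still between calls to the robot, and variables do not carry over. Pictures are saved under pics/ and viewed, at most 14 in all, crops included, and the job is handed in when it is done.

```bash
ls; mkdir -p pics; cat > h.py <<'E'
import numpy as np, cv2
from rig import bot, viewer, workorder, models
def snap(cam,fn=None):
    im,d=viewer.capture(cam)
    if fn: cv2.imwrite('pics/'+fn,im)
    return im,d
def cloud(cam,d):
    c=viewer.camera_info(cam); T=np.linalg.inv(np.array(c["world_to_cam"]))
    v,u=np.mgrid[:d.shape[0],:d.shape[1]]
    P=np.stack([(u-c["cx"])/c["fx"]*d,(v-c["cy"])/c["fy"]*d,d],-1)
    W=P@T[:3,:3].T+T[:3,3]; W[d==0]=np.nan
    return W
def px(cam,p):
    c=viewer.camera_info(cam); q=np.array(c["world_to_cam"])@np.append(p,1)
    return round(c["fx"]*q[0]/q[2]+c["cx"]),round(c["fy"]*q[1]/q[2]+c["cy"])
E
python3 - <<'E'
from h import *
a,_=snap('scene','s0.png');b,_=snap('top','t0.png')
for cam in('scene','top'):
  for n in('pull','drawer_front','case','case_grip','case_mat','bin_mat','bin0','knob00','spray_can','carton','tape','screwdriver'):
    print(cam,n,[(round(r['p'],2),np.round(r['xyz'],3).tolist(),px(cam,r['xyz'])) for r in models.tip_of(cam,n)])
s=bot.read_state();print(s['time_s'],s['position'],s['tcp_rot'],s['opening'])
E
```

```text
pics
scene pull [(0.67, [0.638, -0.011, 0.12], (224, 221))]
scene drawer_front []
scene case [(0.96, [0.191, 0.305, 0.001], (411, 210)), (0.86, [0.53, -0.018, 0.002], (251, 226))]
scene case_grip [(0.86, [0.53, -0.019, 0.139], (249, 191)), (0.68, [0.19, 0.303, 0.104], (418, 184))]
scene case_mat [(0.62, [0.5, -0.382, 0.003], (169, 166)), (0.26, [0.761, 0.074, 0.154], (213, 260))]
scene bin_mat [(0.69, [0.505, 0.384, 0.001], (379, 296))]
scene bin0 [(0.96, [0.607, 0.324, 0.002], (336, 310)), (0.93, [0.417, 0.325, 0.002], (377, 262)), (0.72, [0.515, 0.46, 0.001], (404, 315))]
scene knob00 [(0.66, [0.492, 0.44, 0.019], (403, 300)), (0.57, [0.586, 0.299, 0.018], (333, 296)), (0.56, [0.39, 0.318, 0.023], (381, 249)), (0.46, [0.501, 0.478, 0.02], (415, 311)), (0.46, [0.628, 0.322, 0.02], (332, 312)), (0.44, [0.538, 0.458, 0.021], (400, 317))]
scene spray_can [(0.64, [0.699, -0.3, -0.001], (138, 215)), (0.2, [0.638, -0.01, 0.121], (224, 221))]
scene carton [(0.91, [0.762, 0.074, 0.153], (213, 261))]
scene tape [(0.67, [0.771, -0.08, 0.153], (163, 231))]
scene screwdriver [(0.68, [0.354, -0.
[... 853 characters left out ...]
249)), (0.53, [0.487, 0.445, 0.014], (121, 209)), (0.43, [0.533, 0.456, 0.019], (117, 191)), (0.42, [0.582, 0.299, 0.018], (180, 174)), (0.19, [0.691, -0.003, 0.085], (300, 129))]
top spray_can [(0.92, [0.696, -0.297, 0.0], (408, 140))]
top carton [(0.86, [0.76, 0.076, 0.154], (268, 91)), (0.19, [0.415, 0.325, 0.002], (168, 239))]
top tape [(0.75, [0.774, -0.08, 0.155], (335, 87))]
top screwdriver [(0.88, [0.349, -0.24, -0.002], (387, 271)), (0.35, [0.487, 0.446, 0.021], (120, 209))]
1.3 [0.27226407 0.56255543 0.23352565] [[-9.00101002e-01  4.35681288e-01 -2.51308069e-05]
 [ 4.35681289e-01  9.00101002e-01 -4.00909377e-05]
 [ 5.15339305e-06 -4.70349156e-05 -9.99999999e-01]] 0.9978793765641459
```

```bash
python3 -c "
from h import *
for c in('scene','top'):
  i=viewer.camera_info(c);print(c,i['fx'],np.linalg.inv(np.array(i['world_to_cam'])).round(3).tolist())"
```

```text
scene 509.8797423136681 [[-0.62, 0.566, -0.543, 1.227], [0.784, 0.454, -0.422, 0.63], [0.008, -0.688, -0.726, 1.079], [0.0, 0.0, 0.0, 1.0]]
top 464.51157449454263 [[0.027, -0.993, 0.119, 0.359], [-0.999, -0.029, -0.017, 0.044], [0.021, -0.118, -0.993, 1.2], [0.0, 0.0, 0.0, 1.0]]
```

View pics/s0.png

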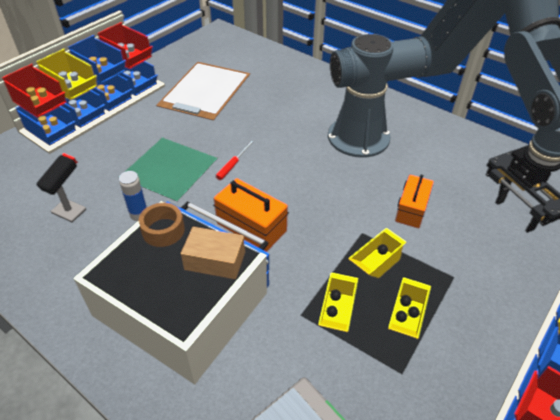

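View pics/t0.png

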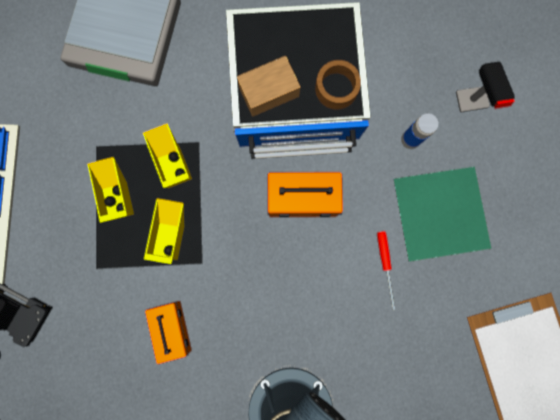

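Both pictures show two orange cases: the large one in front of the cabinet (top 305,193, scene 250,210) and a small one (top 167,332, scene 415,200). The large one fits: it is bigger and blocks the drawer. There are three bins on the black mat, holding 2, 3 and 1 knobs. The yellow bin in the rack (scene 65,70) is a look-alike.

```bash
cat >> h.py <<'E'
def rect(W,m,zlo,zhi):
    P=W[m]; P=P[np.isfinite(P[:,2])&(P[:,2]>zlo)&(P[:,2]<zhi)]
    r=cv2.minAreaRect(P[:,:2].astype(np.float32)*1000); return np.round(r[0],0),np.round(r[1],0),round(r[2],1),len(P)
def bins(cam='top'):
    im,d=snap(cam); W=cloud(cam,d)
    T=[r for r in models.tip_of(cam,'bin0') if r['p']>.4]
    for o in models.outline_of(cam,'bin0'):
        if o['p']<.4: continue
        P=W[o['mask']]; P=P[np.isfinite(P[:,2])&(P[:,2]>.05)&(P[:,2]<.08)]   # rim
        if len(P)<15: continue
        (c,s,a)=cv2.minAreaRect(P[:,:2].astype(np.float32)*1000); c=np.array(c)/1000
        if s[0]<s[1]: a+=90
        t=min(T,key=lambda r:np.hypot(*(r['xyz'][:2]-c)))['xyz'] if T else [np.nan]*3
        u=np.array([np.cos(np.radians(a)),np.sin(np.radians(a))])
        if (c-t[:2])@u<0: u=-u
        print('bin rim c',c.round(3),'size',np.round(s,0),'lip az',round(float(np.degrees(np.arctan2(u[1],u[0]))),1),'origin(rim)',(c-.023*u).round(3),'tip',np.round(t,3))
E
python3 - <<'E'
from h import *
bins()
im,d=snap('top'); W=cloud('top',d)
for n,lo,hi in(('case',.09,.12),('case_grip',.13,.16),('pull',.1,.135),('drawer_front',.1,.15),('case_mat',-.01,.01),('bin_mat',-.01,.01),('carton',.19,.23),('tape',.18,.22)):
    for o in models.outline_of('top',n)[:2]: print(n,round(o['p'],2),rect(W,o['mask'],lo,hi))
# cabinet top edge
m=np.zeros(d.shape,bool);m[0:135,215:380]=1
print('cab',rect(W,m,.148,.16))
c=im[110:380,80:360]; cv2.imwrite('pics/c0.png',cv2.resize(c,None,fx=2.1,fy=2.1,interpolation=3))
E
```

```text
bin rim c [0.431 0.322] size [ 68. 148.] lip az -8.7 origin(rim) [0.409 0.325] tip [0.414 0.324 0.004]
bin rim c [0.529 0.466] size [150.  68.] lip az 16.5 origin(rim) [0.507 0.46 ] tip [0.513 0.46  0.001]
bin rim c [0.619 0.328] size [152.  67.] lip az 23.6 origin(rim) [0.598 0.319] tip [0.6   0.322 0.003]
case 0.58 (array([190., 301.]), array([89., 12.]), 16.2, 166)
case 0.55 (array([528., -19.]), array([107., 178.]), 1.7, 2841)
case_grip 0.62 (array([530., -17.]), array([ 14., 123.]), 1.7, 289)
case_grip 0.6 (array([0., 0.]), array([0., 0.]), 0.0, 0)
pull 0.64 (array([661.,  -7.]), array([ 63., 315.]), 5.4, 1346)
drawer_front 0.76 (array([661.,  -7.]), array([ 63., 315.]), 5.8, 2056)
case_mat 0.6 (array([ 502., -385.]), array([225., 225.]), 10.6, 6959)
bin_mat 0.9 (array([504., 381.]), array([321., 273.]), 4.3, 7747)
bin_mat 0.5 (array([0., 0.]), array([0., 0.]), 0.0, 0)
carton 0.74 (array([757.,  75.]), array([ 82., 120.]), 26.5, 2057)
cab (array([831.,  10.]), array([289., 321.]), 5.7, 12173)
```

View pics/c0.png

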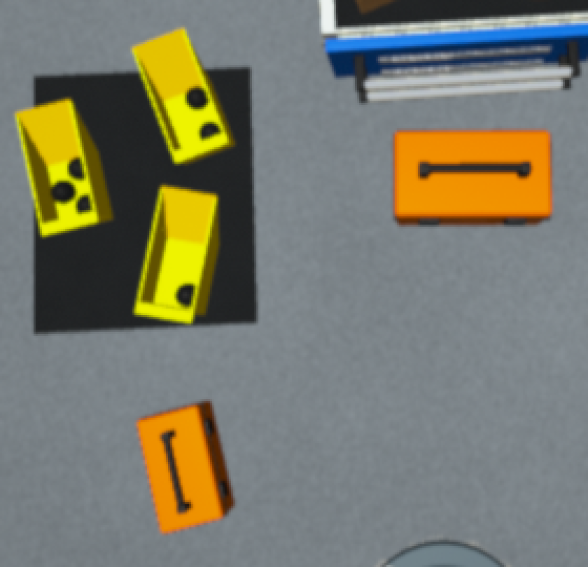

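The enlarged crop confirms the case at (470,175), roughly twice the size of the small one at (185,465) and with its handle standing up. All bin lips point away from the robot. Next I write a helper for the goal numbers and move.

```bash
cat > g.py <<'E'
import sys
from h import *
from scipy.spatial.transform import Rotation as Ro
def goal(p,az,tilt=0,R0=None,p0=None,tag=''):
    """target TCP p, tool y azimuth az (tool down), tilt = turn about tool y"""
    s=bot.read_state(); R0=np.array(s['tcp_rot']) if R0 is None else R0; p0=np.array(s['position']) if p0 is None else p0
    a=np.radians(az); y=np.array([np.cos(a),np.sin(a),0]); z=np.array([0,0,-1.]); R=np.stack([np.cross(y,z),y,z],1)@Ro.from_euler('y',tilt,degrees=True).as_matrix()
    rv=Ro.from_matrix(R0.T@R).as_rotvec(degrees=True)
    print(tag,np.round(R0.T@(np.array(p)-p0),4).tolist(),rv.round(2).tolist()); return R
def st():
    s=bot.read_state();print(round(s['time_s'],2),np.round(s['position'],4),'z',np.array(s['tcp_rot'])[:,2].round(3),'y',np.array(s['tcp_rot'])[:,1].round(3),'j',np.round(s['joint_positions'],1),'F',np.round(s['force'],1),'op',round(s['opening'],3),round(s['grasp_force'],1))
E
python3 -c "
from g import *
goal([.530,-.017,.25],1.7)"; python3 -m jog --help | head -5
```

```text
[-0.4845, -0.4094, -0.0164] [0.0, -0.0, 62.47]invalid input: not JSON, or not a number
```

```bash
python3 -m jog '[[0.6,-0.4845,-0.4094,-0.0164,0,0,62.5],[0.6,-0.4845,-0.4094,-0.0164,0,0,62.5],[0.6,-0.4845,-0.4094,-0.0164,0,0,62.5],[0.6,-0.4845,-0.4094,-0.0164,0,0,62.5],[0.6,-0.4845,-0.4094,-0.0164,0,0,62.5],[0.6,-0.4845,-0.4094,-0.0164,0,0,62.5],[0.6,-0.4845,-0.4094,-0.0164,0,0,62.5],[0.6,-0.4845,-0.4094,-0.0164,0,0,62.5],[0.6,-0.4845,-0.4094,-0.0164,0,0,62.5],[0.6,-0.4845,-0.4094,-0.0164,0,0,62.5],[0.6,-0.4845,-0.4094,-0.0164,0,0,62.5],[0.6,-0.4845,-0.4094,-0.0164,0,0,62.5],[0.6,-0.4845,-0.4094,-0.0164,0,0,62.5],[0.6,-0.4845,-0.4094,-0.0164,0,0,62.5],[0.6,-0.4845,-0.4094,-0.0164,0,0,62.5]]'
python3 - <<'E'
from g import *
st(); snap('scene');
print([(round(r['p'],2),np.round(r['xyz'],3).tolist()) for r in models.tip_of('scene','case_grip')])
goal([.530,-.017,.132],1.7)
E
```

```text
time_s: 3.78
position: [0.5296, -0.0159, 0.2501]
tcp_rot: [[-0.031, 1.0, -0.0], [1.0, 0.031, 0.0], [0.0, -0.0, -1.0]]
force: [-0.1, -0.4, 0.1]
opening: 0.598
grasp_force: 0.0
3.77 [ 0.5296 -0.0159  0.2501] z [-0.  0. -1.] y [ 1.     0.031 -0.   ] j [-13.8  21.7  94.6   0.   63.7 -15.6] F [-0.1 -0.4  0.1] op 0.598 0.0
[(0.79, [0.533, -0.02, 0.135]), (0.72, [0.19, 0.302, 0.105])]
 [-0.0006, 0.0002, 0.118] [0.0, 0.0, 0.04]
```

```bash
python3 -m jog '[[0.6,0,0,0.04,0,0,0],[0.6,0,0,0.08,0,0,0],[0.6,0,0,0.105,0,0,0],[0.6,0,0,0.118,0,0,0],[0.6,0,0,0.118,0,0,0],[0,0,0,0.118,0,0,0],[0,0,0,0.118,0,0,0],[0,0,0,0.118,0,0,0],[0,0,0,0.118,0,0,0],[0,0,0,0.118,0,0,0],[0,0,0,0.10,0,0,0],[0,0,0,0.08,0,0,0],[0,0,0,0.05,0,0,0],[0,0,0,0.02,0,0,0],[0,0,0,-0.01,0,0,0],[0,0,0,-0.04,0,0,0],[0,0,0,-0.065,0,0,0],[0,0,0,-0.065,0,0,0]]'
python3 - <<'E'
from g import *
st(); goal([.502,-.383,.312],1.7); goal([.502,-.383,.138],1.7)
E
```

```text
time_s: 6.12
position: [0.5304, -0.0171, 0.3156]
tcp_rot: [[-0.029, 1.0, 0.002], [1.0, 0.029, -0.001], [-0.001, 0.002, -1.0]]
force: [0.5, -0.7, -5.4]
opening: 0.124
grasp_force: 30.0
6.12 [ 0.5304 -0.0171  0.3156] z [ 0.002 -0.001 -1.   ] y [1.    0.029 0.002] j [-13.9  17.6  89.6   0.   72.7 -15.6] F [ 0.5 -0.7 -5.4] op 0.124 30.0
 [-0.3649, -0.039, 0.0037] [0.13, 0.03, -0.03]
 [-0.3648, -0.0394, 0.1777] [0.13, 0.03, -0.03]
```

```bash
python3 -m jog '[[0,-0.03,-0.003,0,0,0,0],[0,-0.07,-0.007,0,0,0,0],[0,-0.115,-0.012,0,0,0,0],[0,-0.16,-0.017,0,0,0,0],[0,-0.205,-0.022,0,0,0,0],[0,-0.25,-0.027,0,0,0,0],[0,-0.295,-0.032,0,0,0,0],[0,-0.33,-0.036,0,0,0,0],[0,-0.355,-0.038,0,0,0,0],[0,-0.365,-0.039,0,0,0,0],[0,-0.365,-0.039,0.03,0,0,0],[0,-0.365,-0.039,0.07,0,0,0],[0,-0.365,-0.039,0.11,0,0,0],[0,-0.365,-0.039,0.14,0,0,0],[0,-0.365,-0.039,0.155,0,0,0],[0,-0.365,-0.039,0.165,0,0,0],[0,-0.365,-0.039,0.17,0,0,0],[0,-0.365,-0.039,0.175,0,0,0],[0,-0.365,-0.039,0.177,0,0,0],[0,-0.365,-0.039,0.179,0,0,0]]'

```

```text
time_s: 8.62
position: [0.5019, -0.3833, 0.1364]
tcp_rot: [[-0.029, 1.0, 0.001], [1.0, 0.029, -0.001], [-0.001, 0.001, -1.0]]
force: [-0.2, -0.3, -4.7]
opening: 0.122
grasp_force: 30.0
```

```bash
python3 -m jog '[[0,0,0,0.002,0,0,0],[0,0,0,0.003,0,0,0],[0,0,0,0.003,0,0,0]]'
python3 -c "
from g import *
snap('top','t1.png');st()
for n in ('case','pull'): print([(round(r['p'],2),np.round(r['xyz'],3).tolist()) for r in models.tip_of('top',n)])"
```

```text
time_s: 9.0
position: [0.5021, -0.3829, 0.1341]
tcp_rot: [[-0.029, 1.0, 0.001], [1.0, 0.029, -0.0], [-0.001, 0.001, -1.0]]
force: [-0.4, 1.9, 4.2]
opening: 0.129
grasp_force: 30.0
9.05 [ 0.5021 -0.3829  0.1341] z [ 0.001 -0.    -1.   ] y [1.    0.029 0.001] j [-47.5  37.5  86.1   0.   56.3 -49.2] F [-1.2  3.4  4. ] op 0.127 30.0
[(0.86, [0.198, 0.302, -0.001])]
[]
```

```bash
python3 -m jog '[[0.5,0,0,0.0,0,0,0],[0.5,0,0,0,0,0,0],[0.5,0,0,0,0,0,0],[0.5,0,0,-0.02,0,0,0],[0.5,0,0,-0.06,0,0,0],[0.5,0,0,-0.10,0,0,0],[0.5,0,0,-0.14,0,0,0],[0.5,0,0,-0.14,0,0,0]]'
python3 - <<'E'
from g import *
st(); im,d=snap('top','t2.png');W=cloud('top',d)
for c in('top','scene'):
  if c=='scene': snap(c)
  for n in ('case','pull','case_grip'): print(c,n,[(round(r['p'],2),np.round(r['xyz'],3).tolist()) for r in models.tip_of(c,n)])
for o in models.outline_of('top','case')[:3]: print('case',rect(W,o['mask'],.09,.12))
m=np.zeros(d.shape,bool);m[140:165,240:365]=1
hsv=cv2.cvtColor(im,cv2.COLOR_BGR2HSV); m&=(hsv[...,1]<60)&(hsv[...,2]>120)
print('bar',rect(W,m,.108,.135))
print('lowerbar',rect(W,m,.045,.07))
goal([.658,-.007,.26],-84.3)
E
```

```text
time_s: 10.15
position: [0.5032, -0.385, 0.277]
tcp_rot: [[-0.029, 1.0, 0.006], [1.0, 0.029, -0.007], [-0.007, 0.006, -1.0]]
force: [0.5, 0.2, -0.5]
opening: 0.502
grasp_force: 0.0
10.15 [ 0.5032 -0.385   0.277 ] z [ 0.006 -0.007 -1.   ] y [1.    0.029 0.006] j [-47.5  28.2  78.3  -0.   73.  -49.2] F [ 0.5  0.2 -0.5] op 0.502 0.0
top case [(0.7, [0.507, -0.386, 0.002]), (0.6, [0.193, 0.302, 0.001])]
top pull [(0.98, [0.64, -0.008, 0.117]), (0.19, [0.503, -0.385, 0.005])]
top case_grip [(0.89, [0.502, -0.381, 0.144]), (0.71, [0.191, 0.302, 0.101]), (0.54, [0.485, 0.445, 0.019])]
scene case [(0.85, [0.193, 0.303, 0.0]), (0.68, [0.501, -0.382, 0.003])]
scene pull [(0.91, [0.641, -0.014, 0.122])]
scene case_grip [(0.63, [0.193, 0.305, 0.104]), (0.58, [0.506, -0.388, 0.138])]
case (array([190., 302.]), array([89., 11.]), 17.1, 169)
case (array([ 498., -379.]), array([104., 173.]), 1.7, 2596)
case (array([0., 0.]), array([0., 0.]), 0.0, 0)
bar (array([637.,  -9.]), array([ 13., 236.]), 5.6, 497)
lowerbar (array([639., -14.]), array([ 14., 246.]), 5.3, 443)
 [0.3711, 0.1675, 0.0122] [-0.12, -0.01, 85.96]
```

View pics/t2.png

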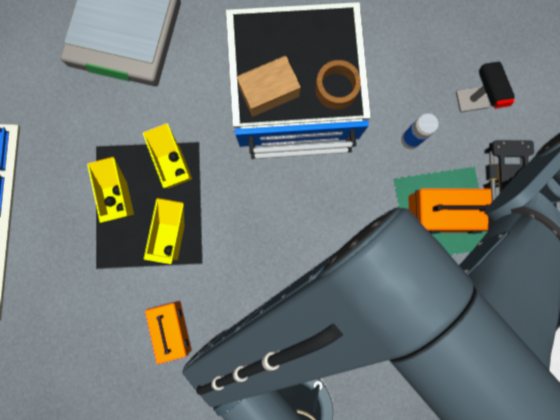

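The case stands on the green mat at (440,205), and the bar is at (0.637,-0.009) with a yaw of 5.6°. Next I hook the pull from behind with the fingers shut.

```bash
python3 -m jog '[[0,0.03,0.012,0,0,0,10],[0,0.08,0.035,0,0,0,20],[0,0.13,0.058,0.002,0,0,30],[0,0.18,0.08,0.005,0,0,40],[0,0.23,0.1,0.008,0,0,50],[0,0.28,0.12,0.01,0,0,60],[0,0.32,0.142,0.012,0,0,70],[0,0.355,0.16,0.012,0,0,80],[0,0.371,0.167,0.012,0,0,86],[0,0.371,0.167,0.012,0,0,86],[0,0.371,0.167,0.012,0,0,86]]'
python3 - <<'E'
from g import *
st(); goal([.6574,-.007,.109],-84.4)
E
```

```text
time_s: 11.98
position: [0.6574, -0.008, 0.2606]
tcp_rot: [[0.995, 0.1, -0.001], [0.1, -0.995, -0.0], [-0.001, 0.0, -1.0]]
force: [-0.1, -1.1, 0.1]
opening: 0.011
grasp_force: 0.0
11.97 [ 0.6574 -0.008   0.2606] z [-0.001 -0.    -1.   ] y [ 0.1   -0.995  0.   ] j [-10.4  31.3  75.3  -0.   73.4  73.9] F [-0.1 -1.1  0.1] op 0.011 0.0
 [0.0003, -0.001, 0.1516] [0.02, 0.05, 0.14]
```

```bash
python3 -m jog '[[0,0,0.014,0.04,0,0,0],[0,0,0.014,0.08,0,0,0],[0,0,0.014,0.11,0,0,0],[0,0,0.014,0.13,0,0,0],[0,0,0.014,0.14,0,0,0],[0,0,0.014,0.145,0,0,0],[0,0,0.014,0.15,0,0,0],[0,0,0.014,0.151,0,0,0]]'
```

```text
time_s: 12.98
position: [0.6594, -0.0213, 0.1103]
tcp_rot: [[0.995, 0.099, 0.001], [0.099, -0.995, -0.0], [0.001, 0.0, -1.0]]
force: [-0.1, -0.1, -0.4]
opening: 0.003
grasp_force: 0.0
```

```bash
python3 -m jog '[[0,-0.004,0,0,0,0,0],[0,-0.010,0,0,0,0,0],[0,-0.022,0,0,0,0,0],[0,-0.036,0,0,0,0,0],[0,-0.05,0,0,0,0,0],[0,-0.065,0,0,0,0,0],[0,-0.08,0,0,0,0,0],[0,-0.095,0,0,0,0,0],[0,-0.11,0,0,0,0,0],[0,-0.125,0,0,0,0,0],[0,-0.14,0,0,0,0,0],[0,-0.155,0,0,0,0,0],[0,-0.168,0,0,0,0,0],[0,-0.178,0,0,0,0,0],[0,-0.184,0,0,0,0,0],[0,-0.188,0,0,0,0,0],[0,-0.192,0,0,0,0,0],[0,-0.194,0,0,0,0,0],[0,-0.195,0,0,0,0,0],[0,-0.195,0,0,0,0,0]]'
```

```text
time_s: 15.48
position: [0.465, -0.0405, 0.1099]
tcp_rot: [[0.995, 0.099, -0.0], [0.099, -0.995, -0.0], [-0.0, -0.0, -1.0]]
force: [0.1, 0.1, -0.8]
opening: 0.004
grasp_force: 0.2
```

```bash
python3 -m jog '[[0,-0.003,0,0,0,0,0],[0,-0.005,0,0,0,0,0],[0,-0.007,0,0,0,0,0],[0,-0.008,0,0,0,0,0]]'
```

```text
time_s: 15.98
position: [0.4594, -0.0414, 0.1102]
tcp_rot: [[0.995, 0.097, 0.005], [0.097, -0.995, -0.0], [0.005, 0.001, -1.0]]
force: [6.9, 4.4, -4.1]
opening: 0.004
grasp_force: 3.5
```

```bash
python3 -m jog '[[0,0.004,0,0,0,0,0],[0,0.01,0,0,0,0,0],[0,0.01,0,-0.02,0,0,0],[0,0.01,0,-0.06,0,0,0],[0,0.01,0,-0.1,0,0,0],[0,0.01,0,-0.15,0,0,0],[0,0.01,0,-0.19,0,0,0],[0,0.01,0,-0.19,0,0,0]]'
cat >> h.py <<'E'
def bar(im,d,r=(135,265,225,380)):
    W=cloud('top',d); hsv=cv2.cvtColor(im,cv2.COLOR_BGR2HSV); m=np.zeros(d.shape,bool); m[r[0]:r[1],r[2]:r[3]]=1
    m&=(hsv[...,1]<60)&(hsv[...,2]>120); return rect(W,m,.108,.135)
E
python3 - <<'E'
from g import *
st(); bins()
im,d=snap('top','t3.png'); print(bar(im,d))
snap('scene','s3.png')
for n in ('pull','drawer_front'): print(n,[(round(r['p'],2),np.round(r['xyz'],3).tolist()) for r in models.tip_of('scene',n)])
E
```

```text
time_s: 16.98
position: [0.4687, -0.0409, 0.303]
tcp_rot: [[0.995, 0.099, 0.007], [0.099, -0.995, -0.003], [0.006, 0.003, -1.0]]
force: [1.3, -0.4, -0.6]
opening: 0.003
grasp_force: 0.0
16.98 [ 0.4687 -0.0409  0.303 ] z [ 0.007 -0.003 -1.   ] y [ 0.099 -0.995  0.003] j [-18.6  13.   98.5  -0.   68.1  65.7] F [ 1.3 -0.4 -0.6] op 0.003 0.0
bin rim c [0.431 0.321] size [ 67. 149.] lip az -8.4 origin(rim) [0.408 0.325] tip [0.415 0.323 0.003]
bin rim c [0.625 0.33 ] size [150.  67.] lip az 22.9 origin(rim) [0.604 0.321] tip [0.608 0.326 0.002]
bin rim c [0.529 0.466] size [150.  69.] lip az 16.3 origin(rim) [0.507 0.46 ] tip [0.512 0.461 0.002]
(array([546., -11.]), array([241., 294.]), 0.9, 705)
pull [(0.82, [0.443, -0.032, 0.12])]
drawer_front [(0.97, [0.496, -0.022, 0.084]), (0.58, [0.501, -0.382, -0.001]), (0.41, [0.502, -0.385, 0.137])]
```

View pics/s3.png

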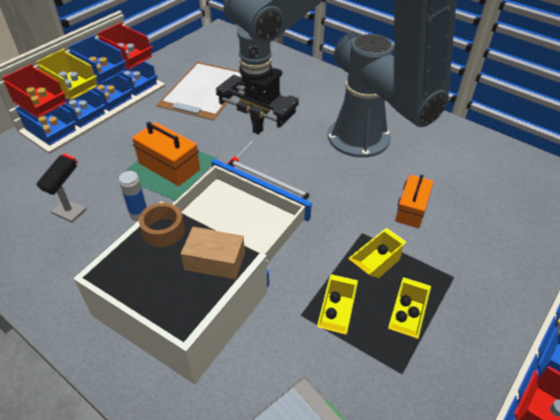

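The drawer is fully out, with its inside visible around (265,205), and the pull is at (262,178). With the hand empty and high up, I test whether the arm can tilt for pouring.

```bash
python3 -m jog '[[0,0.04,0,0,0,0,0],[0,0.08,0,0,0,10,0],[0,0.12,-0.01,0,0,20,0],[0,0.14,-0.015,0,0,30,0],[0,0.14,-0.015,0,0,40,0],[0,0.14,-0.015,0,0,50,0],[0,0.14,-0.015,0,0,60,0],[0,0.14,-0.015,0,0,60,0]]'
python3 -c "
from g import *
st()"
python3 -m jog '[[0,0,0,0,0,10,0],[0,0,0,0,0,20,0],[0,0,0,0,0,30,0],[0,0,0,0,0,40,0],[0,0,0,0,0,40,0],[0,0,0,0,0,40,0]]'
python3 -c "
from g import *
st()"
```

```text
time_s: 18.32
position: [0.6068, 0.0087, 0.2976]
tcp_rot: [[0.657, 0.164, 0.736], [0.067, -0.985, 0.16], [0.751, -0.055, -0.658]]
force: [0.2, 0.3, -0.1]
opening: 0.001
grasp_force: 0.0
18.32 [0.6068 0.0087 0.2976] z [ 0.736  0.16  -0.658] y [ 0.164 -0.985 -0.055] j [-22.1  16.1 116.2  80.9  25.5  -9.9] F [ 0.2  0.3 -0.1] op 0.001 0.0
time_s: 19.08
position: [0.6071, 0.0077, 0.2969]
tcp_rot: [[0.029, 0.162, 0.986], [-0.051, -0.985, 0.163], [0.998, -0.055, -0.021]]
force: [-0.3, 0.8, 0.4]
opening: 0.007
grasp_force: 0.0
19.07 [0.6071 0.0077 0.2969] z [ 0.986  0.163 -0.021] y [ 0.162 -0.985 -0.055] j [-27.6  44.2 135.3 143.   88.4 -86.5] F [-0.3  0.8  0.4] op 0.007 0.0
```

```bash
python3 -m jog '[[0,-0.02,0,0.005,0,0,0],[0,-0.04,0,0.01,0,0,0],[0,-0.06,0,0.015,0,0,0],[0,-0.075,0,0.02,0,0,0],[0,-0.075,0,0.02,0,0,0],[0,-0.075,0,0.02,0,10,0],[0,-0.075,0,0.02,0,10,0]]'
python3 -c "
from g import *
st()"
```

```text
time_s: 19.95
position: [0.6249, 0.0157, 0.218]
tcp_rot: [[-0.133, 0.164, 0.977], [-0.081, -0.985, 0.154], [0.988, -0.059, 0.145]]
force: [0.2, -0.1, -0.4]
opening: 0.004
grasp_force: 0.0
19.95 [0.6249 0.0157 0.218 ] z [0.977 0.154 0.145] y [ 0.164 -0.985 -0.059] j [-24.2  64.9 130.3 144.6 110.9 -95.4] F [ 0.2 -0.1 -0.4] op 0.004 0.0
```

```bash
python3 -m jog '[[0,0.03,0,0,0,-10,0],[0,0.06,0,0,0,-20,0],[0,0.09,0,0,0,-30,0],[0,0.1,0,-0.005,0,-40,0],[0,0.11,0,-0.005,0,-50,0],[0,0.11,0,-0.005,0,-60,0],[0,0.11,0,-0.005,0,-70,0],[0,0.11,0,-0.005,0,-80,0],[0,0.11,0,-0.005,0,-90,0],[0,0.11,0,-0.005,0,-100,0],[0,0.11,0,-0.005,0,-100,0],[0,0.11,0,-0.005,0,-100,0],[0,0.11,0,-0.005,0,-100,0]]'
python3 - <<'E'
from g import *
st()
b=np.radians(23.2); u=np.array([np.cos(b),np.sin(b)])
# bin A: rim-based origin
o=np.array([.606,.3225]); print(o)
goal([*o,.2],0,tag='half');R=goal([*o,.2],113.2,tag='A')
E
```

```text
time_s: 21.58
position: [0.6032, 0.0058, 0.3353]
tcp_rot: [[0.986, 0.167, 0.031], [0.164, -0.984, 0.065], [0.042, -0.059, -0.997]]
force: [0.5, -0.0, -0.7]
opening: 0.005
grasp_force: 0.0
21.57 [0.6032 0.0058 0.3353] z [ 0.031  0.065 -0.997] y [ 0.167 -0.984 -0.059] j [-12.   22.2  79.2   4.1  77.6  67.6] F [ 0.5 -0.  -0.7] op 0.005 0.0
[0.606  0.3225]
half [0.0491, -0.3033, 0.1556] [-1.11, -4.35, -80.43]
A [0.0491, -0.3033, 0.1556] [-4.06, 4.46, 166.24]
```

```bash
python3 -m jog '[[1,0.006,-0.03,0,0,-1,-10],[1,0.01,-0.07,0,0,-1,-20],[1,0.015,-0.11,0.02,0,-2,-30],[1,0.02,-0.15,0.04,-1,-2,-40],[1,0.03,-0.19,0.06,-1,-3,-50],[1,0.035,-0.23,0.08,-1,-3,-60],[1,0.04,-0.27,0.1,-1,-4,-70],[1,0.049,-0.303,0.12,-1,-4,-80],[1,0.049,-0.303,0.12,-1,-4,-80]]'
python3 - <<'E'
from g import *
st(); goal([.604,.322,.2],113.2,tag='A')
E
```

```text
time_s: 22.7
position: [0.6024, 0.3227, 0.2338]
tcp_rot: [[0.002, 1.0, 0.001], [1.0, -0.002, 0.012], [0.012, 0.001, -1.0]]
force: [-0.5, -0.8, 0.5]
opening: 0.942
grasp_force: 0.0
22.7 [0.6024 0.3227 0.2338] z [ 0.001  0.012 -1.   ] y [ 1.    -0.002  0.001] j [18.6 34.7 73.2  0.7 71.8 18.5] F [-0.5 -0.8  0.5] op 0.942 0.0
A [-0.0011, 0.0015, 0.0338] [0.7, -0.4, -113.32]
```

```bash
python3 -m jog '[[1,-0.001,0.001,0.005,0,0,-10],[1,-0.001,0.001,0.01,0,0,-20],[1,-0.001,0.001,0.015,0,0,-30],[1,-0.001,0.001,0.02,0,0,-40],[1,-0.001,0.001,0.025,0,0,-50],[1,-0.001,0.001,0.03,0,0,-60],[1,-0.001,0.001,0.03,0,0,-70],[1,-0.001,0.001,0.034,0,0,-80],[1,-0.001,0.001,0.034,0,0,-90],[1,-0.001,0.001,0.034,0,0,-100],[1,-0.001,0.001,0.034,0.7,-0.4,-110],[1,-0.001,0.001,0.034,0.7,-0.4,-113.3],[1,-0.001,0.001,0.034,0.7,-0.4,-113.3]]'
python3 - <<'E'
from g import *
st(); bins('scene'); bins('top')
E
```

```text
time_s: 24.32
position: [0.6056, 0.319, 0.2015]
tcp_rot: [[-0.922, -0.388, 0.002], [-0.388, 0.922, -0.0], [-0.002, -0.001, -1.0]]
force: [0.3, -0.6, -0.4]
opening: 0.999
grasp_force: 0.0
24.32 [0.6056 0.319  0.2015] z [ 0.002 -0.    -1.   ] y [-0.388  0.922 -0.001] j [ 18.5  36.8  74.7  -0.   68.5 -94.4] F [ 0.3 -0.6 -0.4] op 0.999 0.0
bin rim c [0.626 0.333] size [152.  66.] lip az 22.9 origin(rim) [0.605 0.324] tip [0.612 0.325 0.004]
bin rim c [0.432 0.324] size [ 68. 152.] lip az -8.8 origin(rim) [0.409 0.328] tip [0.415 0.321 0.004]
bin rim c [0.53  0.468] size [154.  66.] lip az 16.4 origin(rim) [0.507 0.462] tip [0.514 0.461 0.003]
bin rim c [0.431 0.321] size [ 67. 149.] lip az -8.2 origin(rim) [0.408 0.324] tip [0.418 0.325 0.003]
bin rim c [0.591 0.315] size [75. 65.] lip az -157.1 origin(rim) [0.612 0.324] tip [0.608 0.321 0.004]
bin rim c [ 0.684 -0.29 ] size [52. 23.] lip az -131.7 origin(rim) [ 0.699 -0.273] tip [0.608 0.321 0.004]
```

```bash
python3 -m jog '[[1,-0.003,0.003,0.05,0,0,0],[1,-0.003,0.003,0.09,0,0,0],[1,-0.003,0.003,0.13,0,0,0],[1,-0.003,0.003,0.155,0,0,0],[1,-0.003,0.003,0.164,0,0,0],[1,-0.003,0.003,0.164,0,0,0],[0,-0.003,0.003,0.164,0,0,0],[0,-0.003,0.003,0.164,0,0,0],[0,-0.003,0.003,0.164,0,0,0],[0,-0.003,0.003,0.15,0,0,0],[0,-0.003,0.003,0.13,0,0,0],[0,-0.003,0.003,0.10,0,0,0],[0,-0.003,0.003,0.06,0,0,0],[0,-0.003,0.003,0.02,0,0,0],[0,-0.003,0.003,-0.03,0,0,0],[0,-0.003,0.003,-0.08,0,0,0],[0,-0.003,0.003,-0.115,0,0,0],[0,-0.003,0.003,-0.115,0,0,0]]'
python3 - <<'E'
from g import *
st(); goal([.61,-.005,.33],15,tag='half')
E
```

```text
time_s: 26.88
position: [0.6087, 0.325, 0.3191]
tcp_rot: [[-0.92, -0.392, 0.007], [-0.392, 0.92, 0.002], [-0.007, -0.001, -1.0]]
force: [-0.0, -0.8, -2.5]
opening: 0.758
grasp_force: 30.0
26.88 [0.6087 0.325  0.3191] z [ 0.007  0.002 -1.   ] y [-0.392  0.92  -0.001] j [ 18.8  31.3  66.1  -0.   82.2 -94.2] F [-0.  -0.8 -2.5] op 0.758 30.0
half [0.128, -0.3041, -0.0116] [0.32, 0.35, 98.06]
```

```bash
python3 -m jog '[[0,0.006,-0.015,-0.005,0,0,8],[0,0.015,-0.035,-0.01,0,0,18],[0,0.028,-0.065,-0.011,0,0,28],[0,0.04,-0.095,-0.011,0,0,38],[0,0.053,-0.125,-0.011,0,0,48],[0,0.066,-0.155,-0.011,0,0,58],[0,0.08,-0.19,-0.011,0,0,68],[0,0.094,-0.223,-0.011,0,0,78],[0,0.107,-0.253,-0.011,0,0,88],[0,0.118,-0.28,-0.011,0,0,98],[0,0.128,-0.304,-0.011,0,0,98],[0,0.128,-0.304,-0.011,0,0,98]]'
python3 - <<'E'
from g import *
st(); goal([.61,-.005,.30],-84.3,tag='pour0')
E
```

```text
time_s: 28.38
position: [0.6073, -0.0071, 0.323]
tcp_rot: [[-0.257, 0.966, -0.006], [0.966, 0.257, -0.001], [0.001, -0.006, -1.0]]
force: [0.0, 0.3, -1.3]
opening: 0.757
grasp_force: 30.0
28.38 [ 0.6073 -0.0071  0.323 ] z [-0.006 -0.001 -1.   ] y [ 0.966  0.257 -0.006] j [-11.1  24.1  78.   -0.1  78.3 -26. ] F [ 0.   0.3 -1.3] op 0.757 30.0
pour0 [0.0013, 0.0033, 0.023] [-0.31, 0.27, 99.18]
```

```bash
python3 -m jog '[[0,0.001,0.003,0.0,0,0,10],[0,0.001,0.003,0.0,0,0,20],[0,0.001,0.003,0.0,0,0,30],[0,0.001,0.003,0.005,0,0,40],[0,0.001,0.003,0.005,0,0,50],[0,0.001,0.003,0.01,0,0,60],[0,0.001,0.003,0.01,0,0,70],[0,0.001,0.003,0.015,0,0,80],[0,0.001,0.003,0.02,0,0,90],[0,0.001,0.003,0.023,-0.3,0.3,99.2],[0,0.001,0.003,0.023,-0.3,0.3,99.2],[0,0.001,0.003,0.023,-0.3,0.3,99.2]]'
python3 - <<'E'
from g import *
st(); s=bot.read_state()
for t in (45,98): goal([.618,-.010,.235],-84.3,tilt=t)
E
```

```text
time_s: 29.88
position: [0.6108, -0.0031, 0.3016]
tcp_rot: [[0.994, 0.105, 0.003], [0.105, -0.994, 0.0], [0.003, -0.0, -1.0]]
force: [-0.0, -0.7, -2.6]
opening: 0.759
grasp_force: 30.0
29.88 [ 0.6108 -0.0031  0.3016] z [ 0.003  0.    -1.   ] y [ 0.105 -0.994 -0.   ] j [-10.8  25.2  79.6   0.1  75.   73.2] F [-0.  -0.7 -2.6] op 0.759 30.0
 [0.0063, 0.0077, 0.0666] [-0.13, 44.82, 0.3]
 [0.0063, 0.0077, 0.0666] [-0.28, 97.82, 0.23]
```

```bash
python3 -m jog '[[0,0.002,0.004,0.01,0,10,0],[0,0.006,0.008,0.03,0,20,0],[0,0.006,0.008,0.05,0,30,0],[0,0.006,0.008,0.066,0,40,0],[0,0.006,0.008,0.066,0,48,0],[0,0.006,0.008,0.066,0,54,0],[0,0.006,0.008,0.066,0,60,0],[0,0.006,0.008,0.066,0,66,0],[0,0.006,0.008,0.066,0,72,0],[0,0.006,0.008,0.066,0,78,0],[0,0.006,0.008,0.066,0,84,0],[0,0.006,0.008,0.066,0,90,0],[0,0.006,0.008,0.066,0,96,0],[0,0.006,0.008,0.066,0,100,0],[0,0.006,0.008,0.066,0,100,0],[0,0.006,0.008,0.066,0,100,0],[0,0.006,0.008,0.066,0,100,0]]'
python3 - <<'E'
from g import *
st(); snap('scene','s4.png'); print([(round(r['p'],2),np.round(r['xyz'],3).tolist()) for r in models.tip_of('scene','knob00')])
E
```

```text
time_s: 32.0
position: [0.6184, -0.0111, 0.2366]
tcp_rot: [[-0.177, 0.102, 0.979], [-0.016, -0.995, 0.101], [0.984, 0.002, 0.177]]
force: [-0.4, 0.9, -1.7]
opening: 0.759
grasp_force: 30.0
32.0 [ 0.6184 -0.0111  0.2366] z [0.979 0.101 0.177] y [ 0.102 -0.995  0.002] j [-26.5  64.1 131.5 144.9 113.3 -99.2] F [-0.4  0.9 -1.7] op 0.759 30.0
[(0.68, [0.536, 0.46, 0.021]), (0.63, [0.486, 0.44, 0.02]), (0.61, [0.563, -0.004, 0.101]), (0.46, [0.505, 0.477, 0.025]), (0.43, [0.39, 0.319, 0.023])]
```

View pics/s4.png

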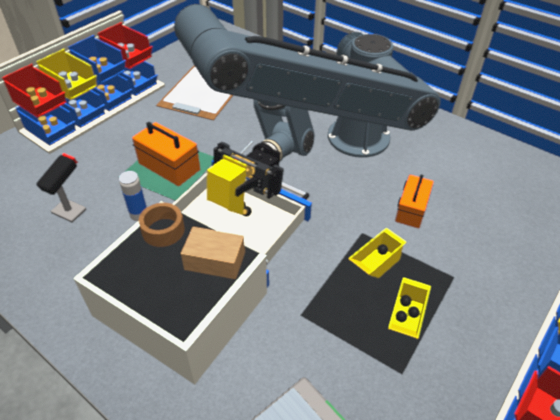

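The bin at (228,185) is nose down over the drawer, and one knob is visible in the drawer at (247,211). I tip the bin back and check that it is empty.

```bash
python3 -m jog '[[0,0.02,0,0.0,0,-10,0],[0,0.035,0,0,0,-20,0],[0,0.05,0,0,0,-30,0],[0,0.06,0,0,0,-40,0],[0,0.07,0,0,0,-50,0],[0,0.08,0,0,0,-60,0],[0,0.085,0,0,0,-70,0],[0,0.085,0,0,0,-80,0],[0,0.085,0,0,0,-90,0],[0,0.085,0,0,0,-100,0],[0,0.085,0,0,0,-100,0],[0,0.085,0,0,0,-100,0],[0,0.085,0,0,0,-100,0]]'
python3 - <<'E'
from g import *
st(); print('knobs',[(round(r['p'],2),np.round(r['xyz'],3).tolist()) for c in('scene','top') if snap(c,f'{c[0]}5.png') for r in models.tip_of(c,'knob00')])
goal([.604,.322,.3],0,tag='back1')
E
```

```text
time_s: 33.72
position: [0.601, -0.0136, 0.3221]
tcp_rot: [[0.972, 0.127, 0.195], [0.117, -0.991, 0.064], [0.202, -0.04, -0.979]]
force: [0.3, 1.0, -2.2]
opening: 0.753
grasp_force: 30.0
33.73 [ 0.601  -0.0136  0.3221] z [ 0.195  0.064 -0.979] y [ 0.127 -0.991 -0.04 ] j [-15.2  18.8  87.6   7.3  63.8  65.1] F [ 0.3  1.  -2.2] op 0.753 30.0
knobs [(0.62, [0.506, 0.475, 0.022]), (0.58, [0.392, 0.319, 0.018]), (0.5, [0.49, 0.44, 0.015]), (0.45, [0.512, -0.001, 0.101]), (0.45, [0.527, -0.025, 0.1]), (0.27, [0.762, 0.073, 0.154]), (0.66, [0.511, 0.476, 0.02]), (0.65, [0.416, 0.327, 0.0]), (0.42, [0.537, 0.455, 0.02]), (0.42, [0.382, 0.313, 0.019]), (0.37, [0.487, 0.442, 0.021])]
back1 [0.0382, -0.3293, 0.0436] [6.52, -11.68, -82.31]
```

View pics/s5.png

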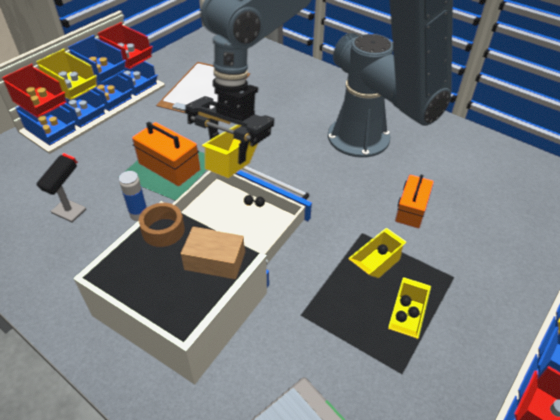

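Both knobs lie in the drawer at (249,200) and (260,201). The bin goes back to its place.

```bash
python3 -m jog '[[0,0.002,-0.02,0,1,-2,-10],[0,0.005,-0.05,0,2,-4,-20],[0,0.01,-0.09,0.005,3,-6,-30],[0,0.015,-0.13,0.01,4,-8,-40],[0,0.02,-0.17,0.02,5,-9,-50],[0,0.025,-0.21,0.03,5,-10,-60],[0,0.03,-0.25,0.04,6,-11,-70],[0,0.035,-0.3,0.044,6.5,-11.7,-82.3],[0,0.038,-0.329,0.044,6.5,-11.7,-82.3],[0,0.038,-0.329,0.044,6.5,-11.7,-82.3]]'
python3 - <<'E'
from g import *
st(); goal([.607,.323,.12],113.2,tag='A');
E
```

```text
time_s: 35.17
position: [0.6035, 0.322, 0.2981]
tcp_rot: [[-0.001, 1.0, -0.003], [1.0, 0.001, -0.0], [-0.0, -0.003, -1.0]]
force: [0.3, -0.6, -1.1]
opening: 0.753
grasp_force: 30.0
35.17 [0.6035 0.322  0.2981] z [-0.003 -0.    -1.   ] y [ 1.     0.001 -0.003] j [18.7 31.8 68.3  0.1 80.1 18.6] F [ 0.3 -0.6 -1.1] op 0.753 30.0
A [0.001, 0.0041, 0.1781] [-0.12, -0.19, -113.13]
```

```bash
python3 -m jog '[[0,0.001,0.004,0,0,0,-10],[0,0.001,0.004,0.01,0,0,-20],[0,0.001,0.004,0.02,0,0,-30],[0,0.001,0.004,0.03,0,0,-40],[0,0.001,0.004,0.04,0,0,-50],[0,0.001,0.004,0.05,0,0,-60],[0,0.001,0.004,0.06,0,0,-70],[0,0.001,0.004,0.08,0,0,-80],[0,0.001,0.004,0.1,0,0,-90],[0,0.001,0.004,0.12,0,0,-100],[0,0.001,0.004,0.14,0,0,-110],[0,0.001,0.004,0.16,0,0,-113.1],[0,0.001,0.004,0.19,0,0,-113.1],[0,0.001,0.004,0.22,0,0,-113.1],[0,0.001,0.004,0.24,0,0,-113.1],[0,0.001,0.004,0.252,0,0,-113.1],[0,0.001,0.004,0.257,0,0,-113.1],[0,0.001,0.004,0.257,0,0,-113.1]]'

```

```text
time_s: 37.42
position: [0.6099, 0.3214, 0.0423]
tcp_rot: [[-0.921, -0.39, -0.0], [-0.39, 0.921, -0.001], [0.001, -0.001, -1.0]]
force: [0.6, 0.2, -1.0]
opening: 0.753
grasp_force: 30.0
```

```bash
python3 -m jog '[[0,0,0,0.002,0,0,0],[0,0,0,0.004,0,0,0],[0,0,0,0.005,0,0,0],[1,0,0,0.005,0,0,0],[1,0,0,0.005,0,0,0],[1,0,0,0.005,0,0,0],[1,0,0,-0.01,0,0,0],[1,0,0,-0.04,0,0,0],[1,0,0,-0.08,0,0,0],[1,0,0,-0.12,0,0,0],[1,0,0,-0.16,0,0,0],[1,0,0,-0.16,0,0,0]]'
python3 - <<'E'
from g import *
st(); bins('scene');bins('top'); goal([.512,.461,.2],106.4,tag='B')
E
```

```text
time_s: 38.92
position: [0.6125, 0.3226, 0.2078]
tcp_rot: [[-0.921, -0.39, 0.009], [-0.39, 0.921, 0.002], [-0.009, -0.002, -1.0]]
force: [0.5, 0.2, -0.2]
opening: 1.002
grasp_force: 0.0
38.92 [0.6125 0.3226 0.2078] z [ 0.009  0.002 -1.   ] y [-0.39   0.921 -0.002] j [ 18.6  36.8  73.4  -0.1  69.3 -94.4] F [ 0.5  0.2 -0.2] op 1.002 0.0
bin rim c [0.433 0.325] size [ 68. 152.] lip az -8.9 origin(rim) [0.41  0.328] tip [0.414 0.322 0.002]
bin rim c [0.529 0.468] size [152.  66.] lip az 16.4 origin(rim) [0.507 0.462] tip [0.512 0.459 0.003]
bin rim c [0.431 0.322] size [ 68. 149.] lip az -8.5 origin(rim) [0.408 0.325] tip [0.419 0.326 0.004]
bin rim c [0.595 0.315] size [82. 66.] lip az -157.4 origin(rim) [0.617 0.323] tip [0.609 0.321 0.004]
bin rim c [ 0.6   -0.016] size [201. 277.] lip az -86.7 origin(rim) [0.599 0.007] tip [0.609 0.321 0.004]
B [0.0346, 0.1664, 0.0003] [-0.06, -0.28, 6.57]
```

```bash
python3 -m jog '[[1,0.01,0.05,0,0,0,3],[1,0.02,0.1,0,0,0,6.5],[1,0.035,0.15,0,0,0,6.5],[1,0.035,0.166,0.03,0,-0.3,6.5],[1,0.035,0.166,0.07,0,-0.3,6.5],[1,0.035,0.166,0.11,0,-0.3,6.5],[1,0.035,0.166,0.14,0,-0.3,6.5],[1,0.035,0.166,0.158,0,-0.3,6.5],[1,0.035,0.166,0.167,0,-0.3,6.5],[1,0.035,0.166,0.169,0,-0.3,6.5],[0,0.035,0.166,0.169,0,-0.3,6.5],[0,0.035,0.166,0.169,0,-0.3,6.5],[0,0.035,0.166,0.169,0,-0.3,6.5],[0,0.035,0.166,0.155,0,-0.3,6.5],[0,0.035,0.166,0.13,0,-0.3,6.5],[0,0.035,0.166,0.10,0,-0.3,6.5],[0,0.035,0.166,0.06,0,-0.3,6.5],[0,0.035,0.166,0.01,0,-0.3,6.5],[0,0.035,0.166,-0.05,0,-0.3,6.5],[0,0.035,0.166,-0.1,0,-0.3,6.5]]'
python3 - <<'E'
from g import *
st(); goal([.61,-.005,.33],15,tag='half')
E
```

```text
time_s: 41.72
position: [0.5127, 0.4608, 0.305]
tcp_rot: [[-0.959, -0.284, 0.005], [-0.284, 0.959, 0.001], [-0.005, -0.001, -1.0]]
force: [0.7, -0.5, -2.7]
opening: 0.76
grasp_force: 30.0
41.73 [0.5127 0.4608 0.305 ] z [ 0.005  0.001 -1.   ] y [-0.284  0.959 -0.001] j [ 32.7  31.8  67.2  -0.1  80.7 -73.7] F [ 0.7 -0.5 -2.7] op 0.76 30.0
half [0.0386, -0.4743, -0.0249] [0.21, 0.27, 91.48]
```

```bash
python3 -m jog '[[0,0.001,-0.015,-0.01,0,0,7],[0,0.004,-0.05,-0.02,0,0,15],[0,0.007,-0.09,-0.025,0,0,23],[0,0.011,-0.13,-0.025,0,0,31],[0,0.014,-0.17,-0.025,0,0,39],[0,0.017,-0.21,-0.025,0,0,47],[0,0.02,-0.25,-0.025,0,0,55],[0,0.024,-0.29,-0.025,0,0,63],[0,0.027,-0.33,-0.025,0,0,71],[0,0.03,-0.37,-0.025,0,0,79],[0,0.034,-0.41,-0.025,0,0,87],[0,0.037,-0.445,-0.025,0,0,91.5],[0,0.0386,-0.474,-0.025,0,0,91.5],[0,0.0386,-0.474,-0.025,0,0,91.5]]'
python3 - <<'E'
from g import *
st(); goal([.61,-.005,.30],-84.3,tag='pour0')
E
```

```text
time_s: 43.48
position: [0.6101, -0.0067, 0.3274]
tcp_rot: [[-0.255, 0.967, 0.004], [0.967, 0.255, -0.001], [-0.001, 0.003, -1.0]]
force: [0.2, -0.2, -2.9]
opening: 0.756
grasp_force: 30.0
43.48 [ 0.6101 -0.0067  0.3274] z [ 0.004 -0.001 -1.   ] y [0.967 0.255 0.003] j [-11.1  23.9  77.7   0.   78.3 -25.9] F [ 0.2 -0.2 -2.9] op 0.756 30.0
pour0 [0.0017, 0.0003, 0.0274] [0.22, -0.11, 99.09]
```

```bash
python3 -m jog '[[0,0.002,0,0.0,0,0,10],[0,0.002,0,0.0,0,0,20],[0,0.002,0,0.0,0,0,30],[0,0.002,0,0.005,0,0,40],[0,0.002,0,0.01,0,0,50],[0,0.002,0,0.015,0,0,60],[0,0.002,0,0.02,0,0,70],[0,0.002,0,0.025,0,0,80],[0,0.002,0,0.027,0,0,90],[0,0.002,0,0.027,0.2,0,99.1],[0,0.002,0,0.027,0.2,0,99.1],[0,0.002,0,0.027,0.2,0,99.1]]'
python3 - <<'E'
from g import *
st(); goal([.618,-.010,.235],-84.3,tilt=98)
E
```

```text
time_s: 44.98
position: [0.6094, -0.0019, 0.3003]
tcp_rot: [[0.994, 0.105, 0.001], [0.105, -0.994, 0.002], [0.001, -0.002, -1.0]]
force: [-0.2, 0.3, -2.0]
opening: 0.754
grasp_force: 30.0
44.98 [ 0.6094 -0.0019  0.3003] z [ 0.001  0.002 -1.   ] y [ 0.105 -0.994 -0.002] j [-10.7  25.2  79.8   0.1  75.   73.2] F [-0.2  0.3 -2. ] op 0.754 30.0
 [0.0076, 0.0091, 0.0653] [-0.38, 97.92, 0.16]
```

```bash
python3 -m jog '[[0,0.002,0.004,0.01,0,10,0],[0,0.006,0.008,0.03,0,20,0],[0,0.007,0.009,0.05,0,30,0],[0,0.007,0.009,0.066,0,40,0],[0,0.007,0.009,0.066,0,48,0],[0,0.007,0.009,0.066,0,54,0],[0,0.007,0.009,0.066,0,60,0],[0,0.007,0.009,0.066,0,66,0],[0,0.007,0.009,0.066,0,72,0],[0,0.007,0.009,0.066,0,78,0],[0,0.007,0.009,0.066,0,84,0],[0,0.007,0.009,0.066,0,90,0],[0,0.007,0.009,0.066,0,96,0],[0,0.007,0.009,0.066,0,100,0],[0,0.007,0.009,0.066,0,100,0],[0,0.007,0.009,0.066,0,100,0],[0,0.007,0.009,0.066,0,100,0]]'
python3 -m jog '[[0,0.02,0,0.0,0,-10,0],[0,0.035,0,0,0,-20,0],[0,0.05,0,0,0,-30,0],[0,0.06,0,0,0,-40,0],[0,0.07,0,0,0,-50,0],[0,0.08,0,0,0,-60,0],[0,0.085,0,0,0,-70,0],[0,0.085,0,0,0,-80,0],[0,0.085,0,0,0,-90,0],[0,0.085,0,0,0,-100,0],[0,0.085,0,0,0,-100,0],[0,0.085,0,0,0,-100,0],[0,0.085,0,0,0,-100,0]]'
python3 - <<'E'
from g import *
st(); print('knobs',[(round(r['p'],2),np.round(r['xyz'],3).tolist()) for c in('scene','top') if snap(c,f'{c[0]}6.png') for r in models.tip_of(c,'knob00')])
goal([.53,.40,.3],0,tag='back1')
E
```

```text
time_s: 47.1
position: [0.618, -0.0106, 0.2346]
tcp_rot: [[-0.174, 0.103, 0.979], [-0.018, -0.995, 0.101], [0.985, -0.0, 0.175]]
force: [0.0, -0.4, -1.1]
opening: 0.755
grasp_force: 30.0
time_s: 48.72
position: [0.601, -0.0134, 0.3208]
tcp_rot: [[0.973, 0.127, 0.194], [0.117, -0.991, 0.066], [0.201, -0.041, -0.979]]
force: [0.2, -0.4, -2.9]
opening: 0.757
grasp_force: 30.0
48.73 [ 0.601  -0.0134  0.3208] z [ 0.194  0.066 -0.979] y [ 0.127 -0.991 -0.041] j [-15.2  18.9  87.7   7.3  63.7  65. ] F [ 0.2 -0.4 -2.9] op 0.757 30.0
knobs [(0.63, [0.582, -0.014, 0.103]), (0.56, [0.534, 0.033, 0.104]), (0.52, [0.508, 0.005, 0.098]), (0.5, [0.518, 0.056, 0.099]), (0.5, [0.386, 0.322, 0.021]), (0.4, [0.52, -0.02, 0.101]), (0.38, [0.493, -0.024, 0.087]), (0.37, [0.769, -0.08, 0.15]), (0.23, [0.501, -0.382, 0.0]), (0.64, [0.695, -0.297, -0.001]), (0.54, [0.387, 0.316, 0.023])]
back1 [-0.0238, -0.4161, 0.0336] [6.37, -11.67, -82.3]
```

View pics/s6.png

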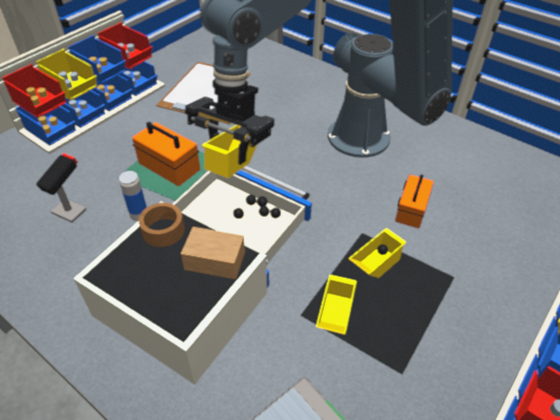

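Five knobs are in the drawer around (255,207), and the first bin stands empty at (338,305). The second bin goes back.

```bash
python3 -m jog '[[0,-0.001,-0.02,0,1,-2,-10],[0,-0.003,-0.06,0,2,-4,-20],[0,-0.006,-0.11,0.005,3,-6,-30],[0,-0.009,-0.16,0.01,4,-8,-40],[0,-0.012,-0.21,0.015,5,-9,-50],[0,-0.015,-0.26,0.02,5,-10,-60],[0,-0.018,-0.31,0.027,6,-11,-70],[0,-0.021,-0.36,0.033,6.4,-11.7,-82.3],[0,-0.024,-0.4,0.033,6.4,-11.7,-82.3],[0,-0.024,-0.416,0.033,6.4,-11.7,-82.3],[0,-0.024,-0.416,0.033,6.4,-11.7,-82.3]]'
python3 - <<'E'
from g import *
st(); goal([.512,.461,.039],106.4,tag='B');
E
```

```text
time_s: 50.3
position: [0.5308, 0.3985, 0.2995]
tcp_rot: [[0.001, 1.0, -0.004], [1.0, -0.001, -0.001], [-0.001, -0.004, -1.0]]
force: [-0.5, -0.8, -1.0]
opening: 0.757
grasp_force: 30.0
50.3 [0.5308 0.3985 0.2995] z [-0.004 -0.001 -1.   ] y [ 1.    -0.001 -0.004] j [27.3 30.  71.4  0.  78.8 27.3] F [-0.5 -0.8 -1. ] op 0.757 30.0
B [0.0627, -0.0179, 0.2605] [-0.19, -0.15, -106.47]
```

```bash
python3 -m jog '[[0,0.01,-0.004,0,0,0,-10],[0,0.03,-0.01,0.01,0,0,-20],[0,0.05,-0.015,0.02,0,0,-30],[0,0.063,-0.018,0.03,0,0,-40],[0,0.063,-0.018,0.04,0,0,-50],[0,0.063,-0.018,0.05,0,0,-60],[0,0.063,-0.018,0.06,0,0,-70],[0,0.063,-0.018,0.08,0,0,-80],[0,0.063,-0.018,0.1,0,0,-90],[0,0.063,-0.018,0.12,0,0,-100],[0,0.063,-0.018,0.14,0,0,-106.5],[0,0.063,-0.018,0.16,0,0,-106.5],[0,0.063,-0.018,0.19,0,0,-106.5],[0,0.063,-0.018,0.22,0,0,-106.5],[0,0.063,-0.018,0.24,0,0,-106.5],[0,0.063,-0.018,0.252,0,0,-106.5],[0,0.063,-0.018,0.258,0,0,-106.5],[0,0.063,-0.018,0.26,0,0,-106.5],[0,0.063,-0.018,0.261,0,0,-106.5]]'
python3 -m jog '[[0,0,0,0.001,0,0,0],[1,0,0,0.001,0,0,0],[1,0,0,0.001,0,0,0],[1,0,0,0.001,0,0,0],[1,0,0,-0.01,0,0,0],[1,0,0,-0.04,0,0,0],[1,0,0,-0.08,0,0,0],[1,0,0,-0.12,0,0,0],[1,0,0,-0.16,0,0,0],[1,0,0,-0.16,0,0,0]]'
python3 - <<'E'
from g import *
st(); bins('scene');bins('top'); goal([.413,.324,.2],81.4,tag='C')
E
```

```text
time_s: 52.68
position: [0.5136, 0.4623, 0.0395]
tcp_rot: [[-0.959, -0.282, -0.001], [-0.282, 0.959, -0.0], [0.001, 0.0, -1.0]]
force: [0.9, 0.2, -1.9]
opening: 0.754
grasp_force: 30.0
time_s: 53.92
position: [0.5159, 0.4637, 0.2042]
tcp_rot: [[-0.959, -0.282, 0.006], [-0.282, 0.959, 0.005], [-0.007, 0.003, -1.0]]
force: [-1.0, 0.3, -0.1]
opening: 1.002
grasp_force: 0.0
53.92 [0.5159 0.4637 0.2042] z [ 0.006  0.005 -1.   ] y [-0.282  0.959  0.003] j [ 32.7  37.2  73.3   0.1  69.1 -73.7] F [-1.   0.3 -0.1] op 1.002 0.0
bin rim c [0.53  0.468] size [151.  65.] lip az 16.0 origin(rim) [0.508 0.462] tip [0.514 0.46  0.004]
bin rim c [0.628 0.33 ] size [150.  66.] lip az 22.4 origin(rim) [0.607 0.321] tip [0.615 0.323 0.002]
bin rim c [0.44  0.322] size [ 69. 137.] lip az -8.9 origin(rim) [0.417 0.326] tip [0.416 0.325 0.001]
bin rim c [0.431 0.322] size [ 68. 149.] lip az -8.4 origin(rim) [0.408 0.325] tip [0.416 0.323 0.001]
bin rim c [0.627 0.328] size [150.  67.] lip az 22.9 origin(rim) [0.605 0.319] tip [0.513 0.458 0.003]
bin rim c [0.52  0.463] size [131.  68.] lip az 16.1 origin(rim) [0.498 0.457] tip [0.513 0.458 0.003]
C [0.1345, -0.1038, -0.0021] [-0.13, -0.34, 24.98]
```

```bash
python3 -m jog '[[1,0.03,-0.025,0,0,0,8],[1,0.07,-0.055,0,0,0,16],[1,0.11,-0.085,0,0,0,25],[1,0.134,-0.103,0.02,0,-0.3,25],[1,0.134,-0.103,0.03,0,-0.3,25]]'
python3 - <<'E'
from g import *
st(); goal([.414,.324,.038],81.5,tag='C')
E
```

```text
time_s: 54.85
position: [0.4112, 0.3235, 0.1676]
tcp_rot: [[-0.989, 0.151, -0.003], [0.151, 0.989, -0.003], [0.002, -0.003, -1.0]]
force: [0.5, 0.5, 1.0]
opening: 0.997
grasp_force: 0.0
54.85 [0.4112 0.3235 0.1676] z [-0.003 -0.003 -1.   ] y [ 0.151  0.989 -0.003] j [ 2.600e+01  2.790e+01  1.003e+02 -1.000e-01  5.200e+01 -5.530e+01] F [0.5 0.5 1. ] op 0.997 0.0
C [-0.003, 0.0014, 0.1296] [-0.19, -0.12, -0.18]
```

```bash
python3 -m jog '[[1,-0.003,0.001,0.04,0,0,0],[1,-0.003,0.001,0.08,0,0,0],[1,-0.003,0.001,0.11,0,0,0],[1,-0.003,0.001,0.124,0,0,0],[1,-0.003,0.001,0.129,0,0,0],[1,-0.003,0.001,0.129,0,0,0],[0,-0.003,0.001,0.129,0,0,0],[0,-0.003,0.001,0.129,0,0,0],[0,-0.003,0.001,0.129,0,0,0],[0,-0.003,0.001,0.115,0,0,0],[0,-0.003,0.001,0.09,0,0,0],[0,-0.003,0.001,0.05,0,0,0],[0,-0.003,0.001,0.01,0,0,0],[0,-0.003,0.001,-0.03,0,0,0],[0,-0.003,0.001,-0.08,0,0,0],[0,-0.003,0.001,-0.13,0,0,0],[0,-0.003,0.001,-0.15,0,0,0],[0,-0.003,0.001,-0.15,0,0,0]]'
python3 - <<'E'
from g import *
st(); goal([.61,-.005,.33],15,tag='half')
E
```

```text
time_s: 57.1
position: [0.4171, 0.3263, 0.3214]
tcp_rot: [[-0.989, 0.15, 0.007], [0.15, 0.989, 0.002], [-0.006, 0.003, -1.0]]
force: [0.5, -0.2, -2.4]
opening: 0.752
grasp_force: 30.0
57.1 [0.4171 0.3263 0.3214] z [ 0.007  0.002 -1.   ] y [0.15  0.989 0.003] j [ 26.   17.1  89.4  -0.1  73.2 -55.4] F [ 0.5 -0.2 -2.4] op 0.752 30.0
half [-0.2404, -0.2987, -0.0079] [0.34, 0.23, 66.39]
```

```bash
python3 -m jog '[[0,-0.01,-0.015,-0.004,0,0,6],[0,-0.035,-0.045,-0.008,0,0,13],[0,-0.065,-0.08,-0.008,0,0,20],[0,-0.095,-0.117,-0.008,0,0,28],[0,-0.125,-0.155,-0.008,0,0,36],[0,-0.155,-0.193,-0.008,0,0,44],[0,-0.185,-0.23,-0.008,0,0,52],[0,-0.212,-0.262,-0.008,0,0,60],[0,-0.23,-0.285,-0.008,0,0,66.4],[0,-0.24,-0.299,-0.008,0,0,66.4],[0,-0.24,-0.299,-0.008,0,0,66.4]]'
python3 - <<'E'
from g import *
st(); goal([.61,-.005,.30],-84.3,tag='pour0')
E
```

```text
time_s: 58.48
position: [0.6087, -0.006, 0.3264]
tcp_rot: [[-0.259, 0.966, -0.0], [0.966, 0.259, 0.0], [0.0, -0.0, -1.0]]
force: [-0.0, 0.2, -2.3]
opening: 0.752
grasp_force: 30.0
58.48 [ 0.6087 -0.006   0.3264] z [-0.  0. -1.] y [ 0.966  0.259 -0.   ] j [-11.1  23.9  77.8   0.   78.4 -26.1] F [-0.   0.2 -2.3] op 0.752 30.0
pour0 [0.0007, 0.0015, 0.0264] [-0.03, -0.0, 99.29]
```

```bash
python3 -m jog '[[0,0.002,0,0.0,0,0,10],[0,0.002,0,0.0,0,0,20],[0,0.002,0,0.0,0,0,30],[0,0.002,0,0.005,0,0,40],[0,0.002,0,0.01,0,0,50],[0,0.002,0,0.015,0,0,60],[0,0.002,0,0.02,0,0,70],[0,0.002,0,0.025,0,0,80],[0,0.002,0,0.026,0,0,90],[0,0.002,0,0.026,0,0,99.3],[0,0.002,0,0.026,0,0,99.3],[0,0.002,0,0.026,0,0,99.3]]'
python3 - <<'E'
from g import *
st(); goal([.618,-.010,.235],-84.3,tilt=98)
E
```

```text
time_s: 59.98
position: [0.6082, -0.0027, 0.3017]
tcp_rot: [[0.995, 0.103, 0.002], [0.103, -0.995, -0.0], [0.002, 0.0, -1.0]]
force: [0.4, 0.2, -1.3]
opening: 0.754
grasp_force: 30.0
59.98 [ 0.6082 -0.0027  0.3017] z [ 0.002 -0.    -1.   ] y [ 0.103 -0.995  0.   ] j [-10.8  25.   79.9   0.   75.   73.3] F [ 0.4  0.2 -1.3] op 0.754 30.0
 [0.0088, 0.0083, 0.0667] [-0.16, 97.9, 0.17]
```

```bash
python3 -m jog '[[0,0.002,0.004,0.01,0,10,0],[0,0.006,0.008,0.03,0,20,0],[0,0.008,0.008,0.05,0,30,0],[0,0.008,0.008,0.066,0,40,0],[0,0.008,0.008,0.066,0,48,0],[0,0.008,0.008,0.066,0,54,0],[0,0.008,0.008,0.066,0,60,0],[0,0.008,0.008,0.066,0,66,0],[0,0.008,0.008,0.066,0,72,0],[0,0.008,0.008,0.066,0,78,0],[0,0.008,0.008,0.066,0,84,0],[0,0.008,0.008,0.066,0,90,0],[0,0.008,0.008,0.066,0,96,0],[0,0.008,0.008,0.066,0,100,0],[0,0.008,0.008,0.066,0,100,0],[0,0.008,0.008,0.066,0,100,0],[0,0.008,0.008,0.066,0,100,0]]'
python3 -m jog '[[0,0.02,0,0.0,0,-10,0],[0,0.035,0,0,0,-20,0],[0,0.05,0,0,0,-30,0],[0,0.06,0,0,0,-40,0],[0,0.07,0,0,0,-50,0],[0,0.08,0,0,0,-60,0],[0,0.085,0,0,0,-70,0],[0,0.085,0,0,0,-80,0],[0,0.085,0,0,0,-90,0],[0,0.085,0,0,0,-100,0],[0,0.085,0,0,0,-100,0],[0,0.085,0,0,0,-100,0],[0,0.085,0,0,0,-100,0]]'
python3 - <<'E'
from g import *
st(); print('knobs',[(round(r['p'],2),np.round(r['xyz'],3).tolist()) for c in('scene','top') if snap(c,f'{c[0]}7.png') for r in models.tip_of(c,'knob00')])
goal([.43,.324,.3],0,tag='back1')
E
```

```text
time_s: 62.1
position: [0.6179, -0.0107, 0.2361]
tcp_rot: [[-0.174, 0.1, 0.98], [-0.015, -0.995, 0.098], [0.985, 0.002, 0.175]]
force: [0.2, -0.1, -1.0]
opening: 0.753
grasp_force: 30.0
time_s: 63.72
position: [0.6008, -0.0133, 0.3225]
tcp_rot: [[0.971, 0.126, 0.203], [0.115, -0.991, 0.066], [0.21, -0.041, -0.977]]
force: [-0.3, 0.2, -2.2]
opening: 0.759
grasp_force: 30.0
63.73 [ 0.6008 -0.0133  0.3225] z [ 0.203  0.066 -0.977] y [ 0.126 -0.991 -0.041] j [-15.3  18.6  88.    7.5  63.2  64.9] F [-0.3  0.2 -2.2] op 0.759 30.0
knobs [(0.67, [0.509, 0.007, 0.099]), (0.52, [0.536, 0.032, 0.102]), (0.45, [0.579, -0.014, 0.102]), (0.43, [0.517, -0.019, 0.102]), (0.42, [0.564, -0.097, 0.104]), (0.58, [0.56, -0.104, 0.1]), (0.56, [0.512, 0.063, 0.101])]
back1 [-0.1308, -0.3537, 0.0084] [6.78, -12.1, -82.36]
```

View pics/s7.png

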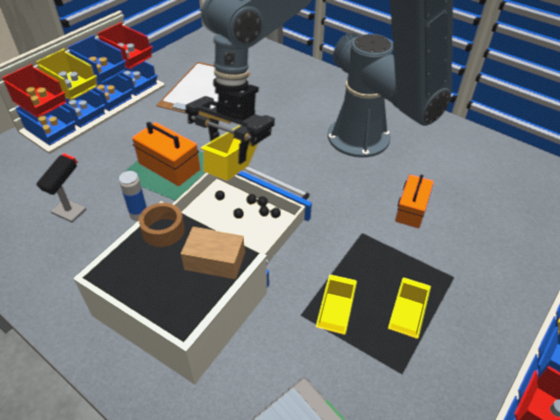

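All six knobs are in the drawer, and the two bins on the mat, at (338,305) and (410,308), are empty. The last bin goes back.

```bash
python3 -m jog '[[0,-0.01,-0.02,0,1,-2,-10],[0,-0.025,-0.06,0,2,-4,-20],[0,-0.04,-0.1,0,3,-6,-30],[0,-0.055,-0.15,0,4,-8,-40],[0,-0.072,-0.195,0.002,5,-9,-50],[0,-0.09,-0.24,0.004,5,-10,-60],[0,-0.105,-0.285,0.006,6,-11,-70],[0,-0.12,-0.325,0.008,6.8,-12,-82.4],[0,-0.131,-0.354,0.008,6.8,-12,-82.4],[0,-0.131,-0.354,0.008,6.8,-12,-82.4]]'
python3 - <<'E'
from g import *
st(); goal([.414,.324,.039],81.5,tag='C');
E
```

```text
time_s: 65.18
position: [0.4283, 0.324, 0.2992]
tcp_rot: [[-0.002, 1.0, -0.004], [1.0, 0.002, 0.002], [0.002, -0.004, -1.0]]
force: [-0.4, 0.1, -1.4]
opening: 0.755
grasp_force: 30.0
65.17 [0.4283 0.324  0.2992] z [-0.004  0.002 -1.   ] y [ 1.     0.002 -0.004] j [25.1 19.2 89.9  0.2 71.1 24.9] F [-0.4  0.1 -1.4] op 0.755 30.0
C [-0.0005, -0.0133, 0.2603] [-0.11, -0.25, -81.39]
```

```bash
python3 -m jog '[[0,0,-0.005,0,0,0,-10],[0,0,-0.013,0.01,0,0,-20],[0,0,-0.013,0.02,0,0,-30],[0,0,-0.013,0.03,0,0,-40],[0,0,-0.013,0.05,0,0,-50],[0,0,-0.013,0.07,0,0,-60],[0,0,-0.013,0.09,0,0,-70],[0,0,-0.013,0.11,0,0,-81.4],[0,0,-0.013,0.13,0,0,-81.4],[0,0,-0.013,0.16,0,0,-81.4],[0,0,-0.013,0.19,0,0,-81.4],[0,0,-0.013,0.22,0,0,-81.4],[0,0,-0.013,0.24,0,0,-81.4],[0,0,-0.013,0.252,0,0,-81.4],[0,0,-0.013,0.258,0,0,-81.4],[0,0,-0.013,0.26,0,0,-81.4],[0,0,-0.013,0.261,0,0,-81.4],[0,0,-0.013,0.262,0,0,-81.4]]'
python3 -m jog '[[1,0,0,0,0,0,0],[1,0,0,0,0,0,0],[1,0,0,0,0,0,0],[1,0,0,-0.01,0,0,0],[1,0,0,-0.04,0,0,0],[1,0,0,-0.08,0,0,0],[1,0,0,-0.12,0,0,0],[1,0,0,-0.16,0,0,0],[1,0,0,-0.2,0,0,0],[1,0,0,-0.2,0,0,0]]'
python3 - <<'E'
from g import *
st(); goal([.40,-.03,.26],-84.3,tag='half');goal([.40,.0,.26],0,tag='h')
im,d=snap('top');W=cloud('top',d)
print('pull',[(round(r['p'],2),np.round(r['xyz'],3).tolist()) for r in models.tip_of('top','pull')])
E
```

```text
time_s: 67.42
position: [0.4181, 0.3232, 0.0407]
tcp_rot: [[-0.989, 0.151, -0.001], [0.151, 0.989, -0.0], [0.001, -0.0, -1.0]]
force: [-4.0, -5.1, 22.3]
opening: 0.753
grasp_force: 30.0
time_s: 68.68
position: [0.4204, 0.3248, 0.2416]
tcp_rot: [[-0.989, 0.151, 0.006], [0.151, 0.989, 0.004], [-0.005, 0.005, -1.0]]
force: [0.3, -0.2, -0.1]
opening: 1.001
grasp_force: 0.0
68.67 [0.4204 0.3248 0.2416] z [ 0.006  0.004 -1.   ] y [0.151 0.989 0.005] j [ 25.6  22.3  95.3   0.1  62.1 -55.8] F [ 0.3 -0.2 -0.1] op 1.001 0.0
half [-0.0334, -0.3537, -0.0199] [0.47, -0.34, 165.63]
h [-0.0289, -0.3241, -0.0198] [0.43, 0.05, 81.33]
pull [(0.78, [0.442, -0.03, 0.117])]
```

```bash
python3 -c "
from g import *
goal([.413,-.033,.25],95.7,tag='a')"
```

```text
a [-0.0488, -0.3533, -0.0121] [0.02, -0.09, -14.38]
```

```bash
python3 -m jog '[[0,-0.007,-0.05,-0.012,0,0,-4],[0,-0.014,-0.1,-0.012,0,0,-8],[0,-0.021,-0.15,-0.012,0,0,-14.4],[0,-0.028,-0.2,-0.012,0,0,-14.4],[0,-0.035,-0.25,-0.012,0,0,-14.4],[0,-0.042,-0.3,-0.012,0,0,-14.4],[0,-0.0488,-0.353,-0.012,0,0,-14.4],[0,-0.0488,-0.353,-0.012,0,0,-14.4],[0,-0.0488,-0.353,-0.012,0,0,-14.4]]'
python3 - <<'E'
from g import *
st(); goal([.413,-.033,.112],95.7,tag='a')
bins('scene'); im,d=snap('scene','s8.png'); print('knobs',[(round(r['p'],2),np.round(r['xyz'],3).tolist()) for r in models.tip_of('scene','knob00')])
E
```

```text
time_s: 69.9
position: [0.4124, -0.032, 0.2487]
tcp_rot: [[-0.995, -0.098, -0.005], [-0.098, 0.995, 0.002], [0.005, 0.003, -1.0]]
force: [0.0, -0.1, 0.3]
opening: 0.06
grasp_force: 0.0
69.9 [ 0.4124 -0.032   0.2487] z [-0.005  0.002 -1.   ] y [-0.098  0.995  0.003] j [ -20.    12.7  109.4    0.    58.2 -115.7] F [ 0.  -0.1  0.3] op 0.06 0.0
a [-0.0012, -0.0014, 0.1367] [0.15, -0.27, -0.05]
bin rim c [0.53  0.468] size [153.  66.] lip az 16.4 origin(rim) [0.508 0.462] tip [0.512 0.462 0.004]
bin rim c [0.433 0.324] size [ 69. 152.] lip az -7.6 origin(rim) [0.41  0.327] tip [0.416 0.323 0.004]
bin rim c [0.628 0.331] size [152.  66.] lip az 22.6 origin(rim) [0.607 0.322] tip [0.614 0.322 0.004]
knobs [(0.64, [0.51, 0.005, 0.101]), (0.57, [0.565, -0.097, 0.105]), (0.47, [0.518, 0.054, 0.1]), (0.41, [0.515, -0.02, 0.101]), (0.4, [0.581, -0.012, 0.104]), (0.39, [0.534, 0.032, 0.104])]
```

View pics/s8.png

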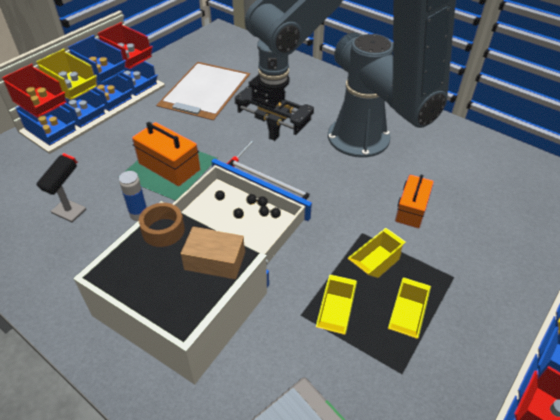

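All three bins stand empty on the mat and all six knobs are in the drawer. Now I go down in front of the bar and push.

```bash
python3 -m jog '[[0,0,0,0.04,0,0,0],[0,0,0,0.08,0,0,0],[0,0,0,0.115,0,0,0],[0,0,0,0.13,0,0,0],[0,0,0,0.136,0,0,0],[0,0,0,0.136,0,0,0]]'
python3 -m jog '[[0,-0.006,0,0,0,0,0],[0,-0.012,0,0,0,0,0],[0,-0.018,0,0,0,0,0],[0,-0.026,0,0,0,0,0],[0,-0.036,0,0,0,0,0],[0,-0.048,0,0,0,0,0],[0,-0.06,0,0,0,0,0],[0,-0.072,0,0,0,0,0],[0,-0.084,0,0,0,0,0],[0,-0.096,0,0,0,0,0],[0,-0.108,0,0,0,0,0],[0,-0.12,0,0,0,0,0],[0,-0.132,0,0,0,0,0],[0,-0.144,0,0,0,0,0],[0,-0.156,0,0,0,0,0],[0,-0.168,0,0,0,0,0],[0,-0.178,0,0,0,0,0],[0,-0.186,0,0,0,0,0],[0,-0.192,0,0,0,0,0],[0,-0.196,0,0,0,0,0]]'
```

```text
time_s: 70.9
position: [0.4134, -0.0321, 0.1138]
tcp_rot: [[-0.995, -0.101, -0.002], [-0.101, 0.995, 0.0], [0.002, 0.0, -1.0]]
force: [0.9, 0.0, -0.1]
opening: 0.007
grasp_force: 0.0
time_s: 73.4
position: [0.6085, -0.013, 0.1134]
tcp_rot: [[-0.995, -0.1, -0.002], [-0.1, 0.995, 0.0], [0.002, 0.0, -1.0]]
force: [-0.4, -0.5, 0.6]
opening: 0.002
grasp_force: 0.6
```

```bash
python3 -m jog '[[0,-0.004,0,0,0,0,0],[0,-0.008,0,0,0,0,0],[0,-0.011,0,0,0,0,0],[0,-0.013,0,0,0,0,0],[0,-0.013,0,0,0,0,0]]'
```

```text
time_s: 74.03
position: [0.6216, -0.0118, 0.1134]
tcp_rot: [[-0.995, -0.1, -0.001], [-0.1, 0.995, 0.0], [0.001, 0.0, -1.0]]
force: [0.0, 0.2, -0.3]
opening: 0.007
grasp_force: 0.1
```

```bash
python3 -m jog '[[0,-0.002,0,0,0,0,0],[0,-0.004,0,0,0,0,0],[0,-0.006,0,0,0,0,0],[0,-0.006,0,0,0,0,0]]'
```

```text
time_s: 74.53
position: [0.6237, -0.0115, 0.1133]
tcp_rot: [[-0.995, -0.1, -0.01], [-0.1, 0.995, -0.0], [0.01, 0.001, -1.0]]
force: [-8.5, -2.1, 5.5]
opening: 0.005
grasp_force: 4.2
```

```bash
python3 -m jog '[[0,-0.002,0,0,0,0,0],[0,-0.003,0,0,0,0,0],[0,-0.003,0,0,0,0,0]]'
python3 -m jog '[[0,0.01,0,0,0,0,0],[0,0.03,0,0,0,0,0],[0,0.03,0,-0.04,0,0,0],[0,0.03,0,-0.09,0,0,0],[0,0.05,0,-0.15,0,0,0],[0,0.1,0,-0.18,0,0,0],[0,0.15,0,-0.2,0,0,0],[0,0.15,0,-0.2,0,0,0]]'
python3 - <<'E'
from g import *
st(); im,d=snap('top','t9.png'); print('bar',bar(im,d,(135,172,240,365)))
a,_=snap('scene','s9.png')
for n in('pull','case','bin0','knob00','carton','tape','spray_can','screwdriver'): print(n,[(round(r['p'],2),np.round(r['xyz'],3).tolist()) for r in models.tip_of('scene',n)])
E
```

```text
time_s: 74.9
position: [0.6239, -0.0114, 0.1133]
tcp_rot: [[-0.995, -0.101, -0.016], [-0.101, 0.995, -0.001], [0.016, 0.001, -1.0]]
force: [-14.8, -4.3, 10.1]
opening: 0.001
grasp_force: 6.9
time_s: 75.9
position: [0.4796, -0.0256, 0.3157]
tcp_rot: [[-0.995, -0.099, 0.002], [-0.099, 0.995, -0.0], [-0.002, -0.001, -1.0]]
force: [-0.1, -0.5, -0.5]
opening: 0.003
grasp_force: 0.0
75.9 [ 0.4796 -0.0256  0.3157] z [ 0.002 -0.    -1.   ] y [-0.099  0.995 -0.001] j [ -16.4   13.2   96.     0.    70.7 -112.1] F [-0.1 -0.5 -0.5] op 0.003 0.0
bar (array([639.,  -9.]), array([ 13., 235.]), 6.4, 257)
pull [(0.91, [0.64, -0.012, 0.123])]
case [(0.82, [0.503, -0.387, 0.0]), (0.58, [0.192, 0.303, 0.001]), (0.57, [0.499, -0.382, -0.0])]
bin0 [(0.87, [0.514, 0.457, 0.004]), (0.82, [0.614, 0.32, 0.002]), (0.63, [0.417, 0.321, 0.001])]
knob00 []
carton [(0.82, [0.76, 0.073, 0.154])]
tape [(0.79, [0.773, -0.079, 0.152])]
spray_can [(0.61, [0.696, -0.301, -0.001]), (0.58, [0.77, -0.078, 0.15])]
screwdriver [(0.72, [0.355, -0.235, -0.006])]
```

View pics/s9.png

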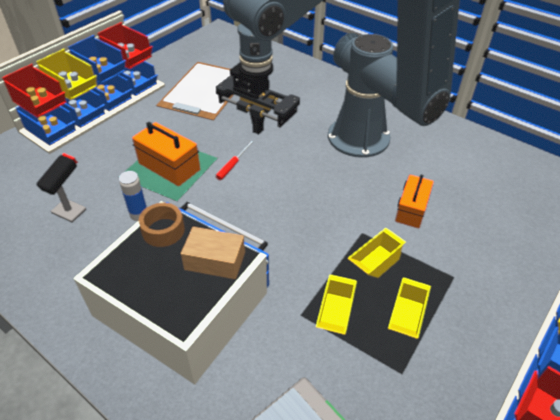

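The drawer is shut, with its bar at (225,225). The case is on the green mat at (167,155), the empty bins stand on the black mat, and nothing else has moved.

```bash
python3 -c "
from rig import workorder
print(workorder.hand_in())"
```

```text
the job is handed in; nothing more can be done
None
```

The job is done and handed in: the case is on the green mat, all six knobs I found are in the top drawer, which is pushed fully home, and the three empty bins stand upright on the black mat.

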